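# Load the pigment-jar shaker and pin it shut

## Task

Get the jar shaker ready to run: set the empty jar tray on the shaker's deck so that the holes in its two end lugs line up with the holes in the deck and it keeps the tray switch pressed down, then push a retaining pin fully home through each end. When the tray is pinned at both ends, stand every glitter jar upright in a pocket of the tray, then swing the keeper bar over the jars until its eye lines up inside the clevis and push the third pin fully home through clevis and bar. Leave the coaster mould, the hot-air gun and the bottle where they are.

Things in the scene. Friction and masses are not known exactly. Their poses are not given: they have to be found in the camera images.
- shaker: fixed bench shaker: grey housing 340 x 140 mm, 56 mm high; above it a dark steel deck 330 x 100 mm, top 90 mm above the table. Origin on the table under the deck centre, x along the deck, z up. In line at y = 0: pivot post 18 mm thick (x = -140 mm), deck hole (-92), switch plunger (+50), deck hole (+92), clevis hole (+132), clevis post (149 to 163). Posts reach 165 mm above the table
- deck_center (a point): centre of the deck's top face, 90 mm above the table; the tray belongs centred here with its long side along the shaker's x, either way round
- hole_near (a point): mouth, in the deck's top face, of the 12 mm hole at the pivot end (upright, goes right through, 22 mm deep, free below)
- hole_far (a point): mouth of the same kind of hole at the clevis end, 184 mm from hole_near
- clevis (a point): centre of the hole in the top face of the clevis, 165 mm above the table: two steel ears 34 x 34 mm, 7 mm thick, one above the other with a 14 mm gap in which the bar's eye swings; upright 12 mm hole through both. It is open to both sides of the deck
- tray_switch (a joint): tray switch: white plunger 10 mm across, standing 5 mm out of the deck, spring-loaded (about 1 N); value = how far it is pressed down in m (0 free, 0.005 when the tray lies flat on the deck)
- keeper_bar (a joint): keeper bar: flat bar 20 mm wide and 10 mm thick, its underside 146 mm above the table, turning level about the pivot post; value in rad, 0 = straight over the tray with its eye in the clevis, grows as it swings out to the shaker's -y side. Range -0.12 to 1.6, no stop at 0: a stiff hinge that stays where it is left (0.15 N m)
- bar_pivot (a point): the bar's turning axis (upright) at the height of the bar's top face, 156 mm above the table
- bar_knob (a point): centre of the grip of the bar's upright black knob, 14 mm thick and 32 mm tall, standing on the bar 205 mm from the pivot axis; the point is 22 mm above the bar's top face (178 mm above the table) and 10 mm below the knob's top
- bar_eye (a point): centre of the 12 mm hole at the bar's end, in its top face, 272 mm from the pivot axis
- tray: loose aluminium jar tray, 0.4 kg, 154 x 54 mm, 22 mm high, open on top, walls and floor 4 mm thick; three 46 mm pockets in a row, centres at x = -50, 0, +50 mm; at each end a lug 30 long, 34 wide, 8 mm thick with an upright 12 mm hole (x = -92, +92 mm). Origin at the centre of the underside, x along the row, z up
- jar0: closed clear jar of glitter with a black lid, 0.06 to 0.13 kg, 48 mm high, heavy at the bottom; body 38 mm across, lid 40 mm across and 16 mm high. Origin at the centre of its underside, z up; two or three of the jars are there
- jar1: closed clear jar of glitter with a black lid, 0.06 to 0.13 kg, 48 mm high, heavy at the bottom; body 38 mm across, lid 40 mm across and 16 mm high. Origin at the centre of its underside, z up; two or three of the jars are there
- jar2: closed clear jar of glitter with a black lid, 0.06 to 0.13 kg, 48 mm high, heavy at the bottom; body 38 mm across, lid 40 mm across and 16 mm high. Origin at the centre of its underside, z up; two or three of the jars are there
- pin_block: fixed wooden block 130 x 44 mm, 46 mm high, with three upright holes 42 mm apart along its x in which the pins are parked. Origin at the centre of its underside
- pin0: loose retaining pin, 78 mm long, 0.07 kg: steel shank 10 mm thick and 40 mm long with a tapered nose (9 mm long, 4.4 mm across at its end), a collar 20 mm across and 4 mm thick that stops it, and above that a black grip 14 mm across and 34 mm long. Origin at the end of the nose, z up along the pin. At the start it stands parked in the block, nose 6 mm above the table; all three are alike
- pin1: loose retaining pin, 78 mm long, 0.07 kg: steel shank 10 mm thick and 40 mm long with a tapered nose (9 mm long, 4.4 mm across at its end), a collar 20 mm across and 4 mm thick that stops it, and above that a black grip 14 mm across and 34 mm long. Origin at the end of the nose, z up along the pin. At the start it stands parked in the block, nose 6 mm above the table; all three are alike
- pin2: loose retaining pin, 78 mm long, 0.07 kg: steel shank 10 mm thick and 40 mm long with a tapered nose (9 mm long, 4.4 mm across at its end), a collar 20 mm across and 4 mm thick that stops it, and above that a black grip 14 mm across and 34 mm long. Origin at the end of the nose, z up along the pin. At the start it stands parked in the block, nose 6 mm above the table; all three are alike
- coaster: bystander: round silicone mould with a gilded coaster, 100 mm across, 15 mm high; origin under its centre
- heat_gun: bystander: hot-air gun lying on its side, teal barrel 175 mm long along its x, black handle towards its -y, 58 mm high; origin under the barrel
- hardener: bystander: bottle 60 mm across, 150 mm high; origin under its centre
Not all that is in view belongs to the job. Leave any pink look-alike of the jar1 alone.

How it is judged:
By the outcome, as a careful person would: the job done as asked, in the order asked, and still so for the second after the job is handed in, with the robot touching nothing.
Of jar0, jar1, jar2 only 2 to 3 are there at a start; the rules pass over those that are not, and their reading is None.
At some moment in a run one of jar0, jar1, jar2 may be knocked a few centimetres aside while the robot is not near it.
It also fails if it takes over 208 s, if anything falls off the work surface, if the arm or the gripper's body presses on something with over 40 N, if the wrist force passes 120 N, or if a joint passes its speed limit or range.

## Robot

A 6-joint arm with a two-finger parallel gripper is mounted at the origin on the work surface. World frame = base frame: x ahead of the robot, y to its left, z up, the work surface at z = 0. Lengths are in m, angles in rad, forces in N, time in s.
With the tool pointing down it reaches from about 0.425 to 0.95 m from the base axis. Payload 3.5 kg.
Tool frame: the origin (TCP) lies between the finger pads; the fingertips stand 14 mm ahead of it and the grasp point (between the pads) lies 5 mm behind it (ctrl.tip_extent is the distance from the TCP to the fingertips, in m); x points along the fingers, z is the direction in which the jaws open and shut, and the axes are right-handed (so a half turn about x gives the same grasp; the last joint's range is limited). The gripper opens to 85 mm and grips with 20 to 120 N. Pads are 22 mm wide; open, the fingers measure 114 mm over their backs; the gripper's body (76 mm by 85 mm) begins 54 mm behind the grasp point. The pads swing forward as they close: fully open they stand 13 mm farther back than shut.
Start: joints at [-1.299, 0.286, 1.577, -0, 1.279, -0.15], TCP at [0.276, -0.616, 0.245] pointing down, gripper open.
Joint ranges: [-2.77, 2.77], [-0.9, 2.22], [0.21, 2.48], [-1.53, 4.67], [0.24, 2.81], [-2.84, 2.84]. Speed limits (rad/s): [2.79, 2.79, 3.14, 3.14, 3.14, 3.14].

## Interface

Orientations are given as a unit quaternion [x, y, z, w].
In Python, from plant import ctrl gives the robot as it stands.
- The arm moves only by the tool move_arm, never from a script. Its argument "commands" is one flat list of numbers, 4 for each row, row after row: the shift along the tool's x, y, z in units of 25 mm (1.0 is 25 mm), then the turn about the tool's x in units of 5 degrees (1.0 is 5 degrees). A call has 1 to 20 rows; each row shifts and turns the commanded pose from where the row before left it, along the tool's axes as they then stand; what a row does not reach is not made up. A row lasts 1/8 s, in which the tool goes at most 62.5 mm and 10.7 degrees, less where a joint would pass 70% of its speed; a pose out of reach is approached as far as the arm can. A call is refused whole if a number of a shift passes 1 or a number of a turn 1, either way. A call with a gripper value outside its range is refused whole. "jaw" is the finger opening in mm, from 0 to 85.4, set as the call begins (left out, the last holds). The fingers move at their own pace and stop on an object; "force" is the grip in N (left out, the last holds). Time passes only in rows, so rows that do not move let the fingers close. It gives the time, the measured TCP pose, the force and the opening at its end, in the units of the state.
- ctrl.get_state(): the state, without advancing time (a new reading comes with each control period).
- ctrl.read_camera(name): name is "scene" or "side" or "wrist"; returns the picture (384x512x3 uint8, red, green, blue); there is no depth.
- ctrl.get_calibration(name): a dict with "camera_matrix" (3x3 intrinsics, pixels), "camera_from_world" (4x4, takes a point from world to camera coordinates); the wrist camera has in their place "mount" (4x4, takes a point from camera to tool coordinates, whose origin is the TCP and whose axes are the tool frame's). Camera axes: x right, y down, z forward; pixel columns grow to the right and rows downward; lengths in m; the calibration is good to about 2 mm. A picture is of the moment at which its call begins: read the wrist's pose just before it. get_calibration takes no time and is no camera call.
- ctrl.sign_off(): hands the job in, once; it reports no verdict.
The state is a dict: "time": time; "qpos": joint angles; "dq": joint speeds; "joint_efforts": joint torques, N m; "eef_pos": TCP position; "tcp_rot": TCP orientation; "contact_force": force on the tool from outside, world axes, zero at the start; "wrist_torque": the same for the moment, N m; "opening": opening from 0.0 (shut) to 1.0 (fully open).
Only numpy, scipy, OpenCV 4.12 (cv2) and the standard library are available. Lean on these libraries where they do the work, as an engineer would, in place of code of your own. Each camera call takes 0.05 s, during which the arm holds its last target.

## Working session

There is one attempt and no reset: what is moved stays moved. The work goes in short steps, Python scripts to look and compute and a tool call to move; the robot and the scene stay as the last step left them, time stands still between calls to the robot, and variables do not carry over. Pictures are saved under pics/ and viewed, and the job is handed in when it is done.

Besides the shell and the picture viewer there is one more tool, called after "Call:" as a command line: name --argument value ..., lists and objects as JSON in quotes. move_arm: Moves the arm, as the interface text tells. Its arguments: {"type":"object","properties":{"commands":{"type":"array"},"jaw":{"type":"number"},"force":{"type":"number"}},"required":["commands"]}

```bash
ls; mkdir -p pics
cat > h.py <<'E'
import numpy as np, cv2
from plant import ctrl
from scipy.spatial.transform import Rotation as R
def save(name,fn,crop=None,scale=1):
    im=ctrl.read_camera(name)
    np.save('pics/'+fn+'.npy',im)
    o=im if crop is None else im[crop[1]:crop[3],crop[0]:crop[2]]
    if scale!=1:o=cv2.resize(o,None,fx=scale,fy=scale,interpolation=cv2.INTER_CUBIC)
    cv2.imwrite('pics/'+fn+'.png',o[:,:,::-1]); return im
def cam(name,st=None):
    c=ctrl.get_calibration(name);K=np.array(c['camera_matrix'])
    if name=='wrist':
        st=st or ctrl.get_state()
        T=np.eye(4);T[:3,:3]=R.from_quat(st['tcp_rot']).as_matrix();T[:3,3]=st['eef_pos']
        W=T@np.array(c['mount'])
    else: W=np.linalg.inv(np.array(c['camera_from_world']))
    return K,W
def ray(C,uv):
    K,W=C;d=W[:3,:3]@np.linalg.solve(K,[uv[0],uv[1],1.]);return W[:3,3],d/np.linalg.norm(d)
def plane(C,uv,z):
    o,d=ray(C,uv);return o+d*(z-o[2])/d[2]
def proj(C,p):
    K,W=C;q=np.linalg.inv(W)@np.append(p,1);q=K@q[:3];return q[:2]/q[2]
def tri(C1,a,C2,b):
    o1,d1=ray(C1,a);o2,d2=ray(C2,b)
    s=np.linalg.lstsq(np.c_[d1,-d2],o2-o1,rcond=None)[0]
    p,q=o1+s[0]*d1,o2+s[1]*d2
    return (p+q)/2,np.linalg.norm(p-q)
E
python3 - <<'E'
from h import *
s=ctrl.get_state();print(s)
print(R.from_quat(s['tcp_rot']).as_matrix().round(3))
for n in['scene','side','wrist']:
    save(n,n+'0',scale=1.5);print(n,{k:np.array(v).round(3).tolist() for k,v in ctrl.get_calibration(n).items()})
E
```

```text
pics
{'time': 0.0, 'qpos': array([-1.29901035e+00,  2.87175744e-01,  1.57817527e+00, -1.16658313e-05,
        1.27861432e+00, -1.50026074e-01]), 'dq': array([-0.00036013, -0.00050967, -0.00026872, -0.00051087,  0.00034159,
       -0.0012315 ]), 'joint_efforts': array([ 3.08334775e-04, -4.05978656e+01, -2.92624980e+01, -2.10915218e-04,
        5.78635474e-03, -7.09446411e-06]), 'eef_pos': array([ 0.27619287, -0.61522026,  0.24394136]), 'tcp_rot': array([ 0.38479961,  0.5942248 , -0.38369356,  0.59296324]), 'contact_force': array([0.19097804, 0.06242284, 0.12896527]), 'wrist_torque': array([ 0.01776646, -0.04419048, -0.00943029]), 'opening': 1.0006643119075826}
[[-0.001  0.912  0.409]
 [ 0.002  0.409 -0.912]
 [-1.     0.    -0.002]]
scene {'camera_matrix': [[467.868, 0.0, 254.097], [0.0, 467.868, 199.037], [0.0, 0.0, 1.0]], 'camera_from_world': [[-0.078, 0.997, 0.016, 0.037], [0.809, 0.073, -0.583, -0.359], [-0.583, -0.032, -0.812, 2.175], [0.0, 0.0, 0.0, 1.0]]}
side {'camera_matrix': [[435.514, 0.0, 255.76], [0.0, 435.514, 192.158], [0.0, 0.0, 1.0]], 'camera_from_world': [[-0.745, -0.667, 0.008, 0.399], [-0.322, 0.349, -0.88, 0.296], [0.584, -0.658, -0.475, 1.161], [0.0, 0.0, 0.0, 1.0]]}
wrist {'camera_matrix': [[286.462, 0.0, 250.641], [0.0, 286.462, 190.881], [0.0, 0.0, 1.0]], 'mount': [[0.001, -0.261, 0.965, -0.13], [-0.001, -0.965, -0.261, 0.066], [1.0, -0.0, -0.002, 0.001], [0.0, 0.0, 0.0, 1.0]]}
```

View pics/scene0.png

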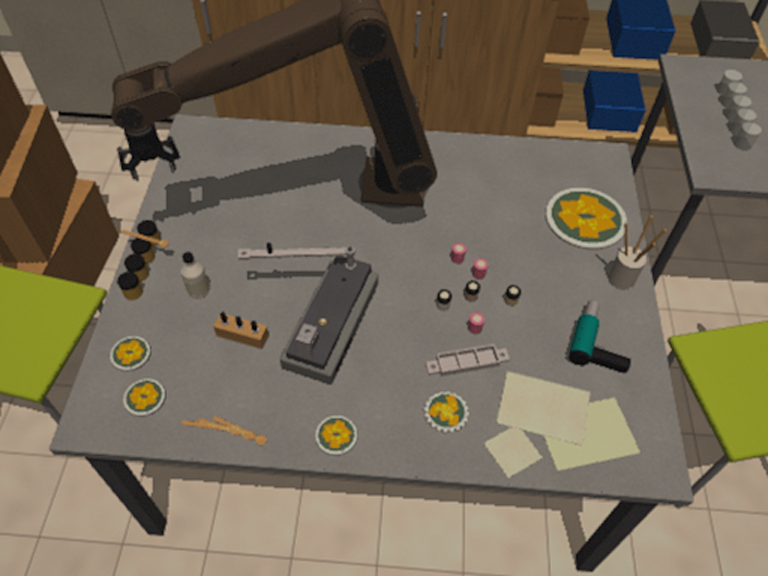

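View pics/side0.png

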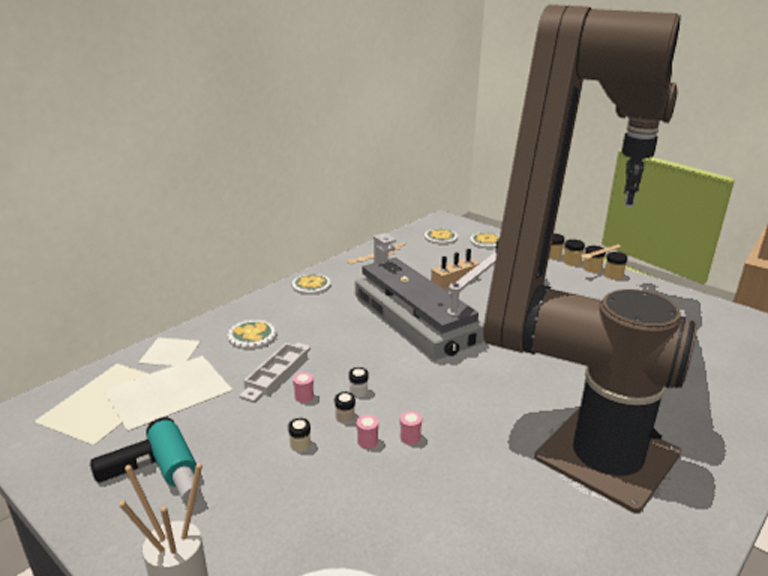

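View pics/wrist0.png

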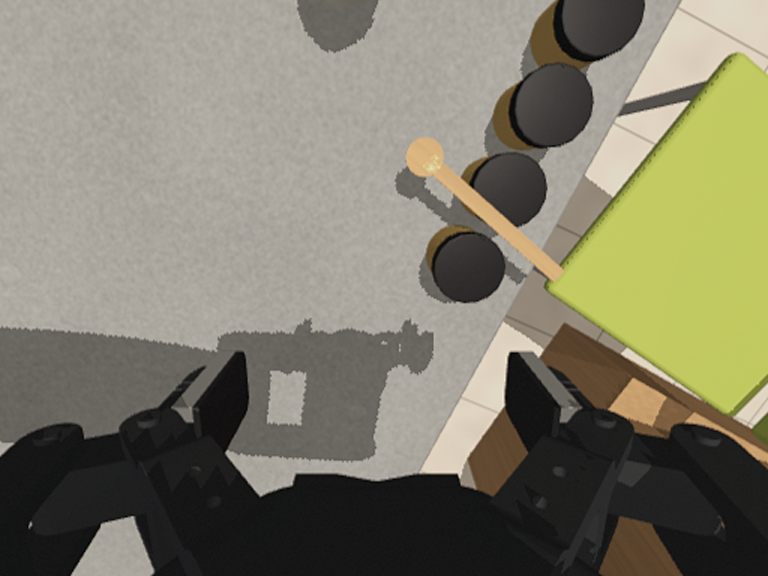

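Two or three black-lidded jars are expected. Candidates in the scene picture (1.5x): small black-lidded jars (444,297), (472,288), (513,292); pink look-alikes (458,252), (480,268), (476,322); four larger brown jars at (130,280), which are decor. I choose the small black-lidded ones and check them in a crop.

Run:
```python
from h import *
im=np.load('pics/scene0.npy')
a=cv2.resize(im[150:260,275:375],None,fx=5,fy=5,interpolation=cv2.INTER_CUBIC)
b=cv2.resize(im[155:265,140:270],None,fx=5,fy=5,interpolation=cv2.INTER_CUBIC)
cv2.imwrite('pics/ca.png',a[:,:,::-1]);cv2.imwrite('pics/cb.png',b[:,:,::-1])
im=np.load('pics/side0.npy')
a=cv2.resize(im[220:310,155:290],None,fx=5,fy=5,interpolation=cv2.INTER_CUBIC)
b=cv2.resize(im[150:245,230:350],None,fx=6,fy=6,interpolation=cv2.INTER_CUBIC)
cv2.imwrite('pics/cc.png',a[:,:,::-1]);cv2.imwrite('pics/cd.png',b[:,:,::-1])
```

```text
(no output)
```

View pics/ca.png

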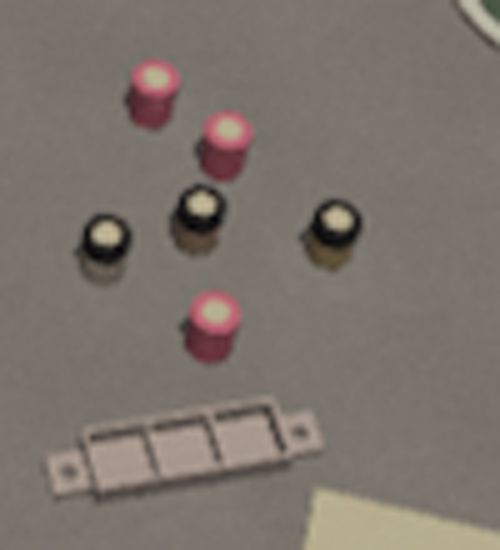

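View pics/cb.png

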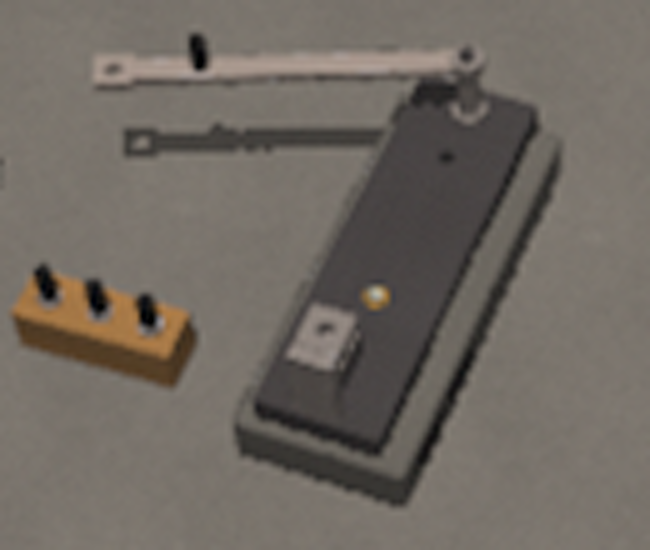

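View pics/cc.png

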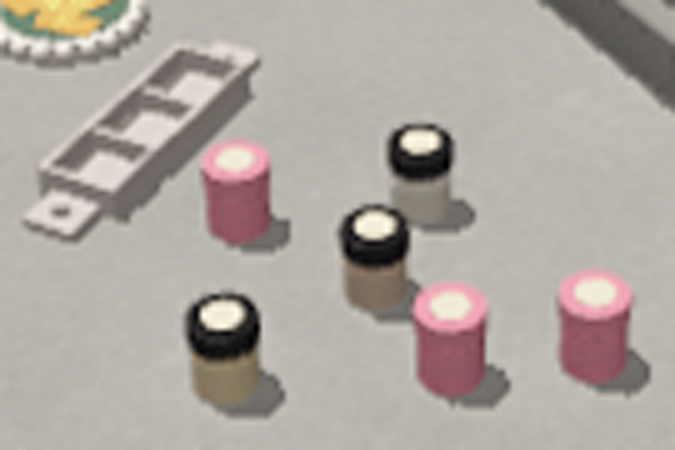

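View pics/cd.png

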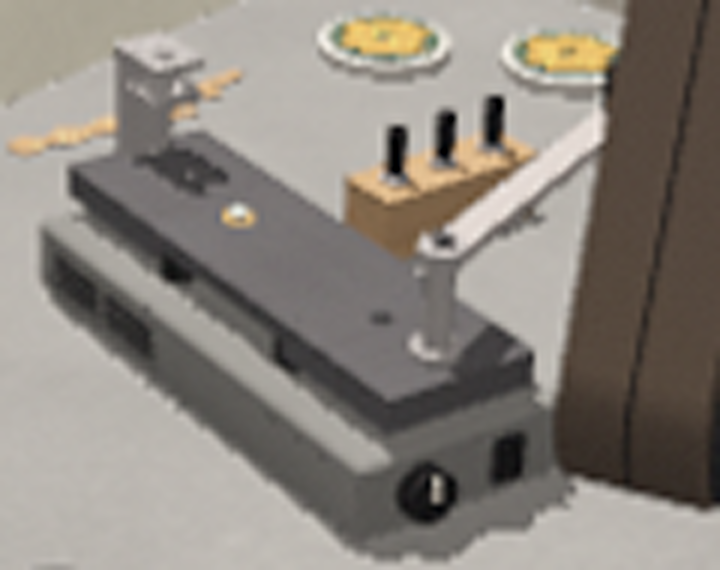

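Run:
```python
from h import *
C=cam('scene');S=cam('side')
f=lambda c,o,k=5:(c[0]/k+o[0],c[1]/k+o[1])
B=(140,155);A=(275,150)
P={}
for n,c,o,z in [('pivot',(467,58),B,.165),('hnear',(446,157),B,.09),('plunger',(375,295),B,.095),('clevis',(325,330),B,.165),('eye',(112,69),B,.156),('knobtop',(197,38),B,.188),('pinL',(43,268),B,.084),('pinM',(94,285),B,.084),('pinR',(148,298),B,.084),('lugL',(68,470),A,.008),('lugR',(301,432),A,.008),('jA',(107,233),A,.048),('jB',(203,203),A,.048),('jC',(338,217),A,.048)]:
    P[n]=plane(C,f(c,o),z);print(n,P[n].round(4),'r',np.hypot(*P[n][:2]).round(3),'side px',proj(S,P[n]).round(1))
a=P['pivot'];
for k in['hnear','plunger','clevis']:
    d=P[k]-a;print(k,np.linalg.norm(d[:2]),np.degrees(np.arctan2(d[1],d[0])))
d=P['eye']-a;print('eye',np.linalg.norm(d[:2]),np.degrees(np.arctan2(d[1],d[0])))
d=P['lugR']-P['lugL'];print('lug',np.linalg.norm(d[:2]),np.degrees(np.arctan2(d[1],d[0])))
d=P['pinR']-P['pinL'];print('pins',np.linalg.norm(d[:2]),np.degrees(np.arctan2(d[1],d[0])))
for c in [(237,160),(420,142),(375,224),(222,315)]:
    print(c,plane(S,(c[0]/5+155,c[1]/5+220),.048).round(4))
print('side clevis',plane(S,(165/6+230,55/6+150),.165),'hnear',plane(S,(382/6+230,318/6+150),.09),'plunger',plane(S,(238/6+230,208/6+150),.095))
print('lug near',plane(S,(62/5+155,211/5+220),.008),'pins',[plane(S,(c/6+230,d/6+150),.084).round(4).tolist() for c,d in[(397,128),(446,114),(493,99)]])
```

```text
pivot [ 0.4167 -0.0873  0.165 ] r 0.426 side px [302.3 187.8]
hnear [ 0.4569 -0.1012  0.09  ] r 0.468 side px [293.7 202.4]
plunger [ 0.5948 -0.1396  0.095 ] r 0.611 side px [269.6 184.3]
clevis [ 0.6737 -0.1615  0.165 ] r 0.693 side px [257.4 158.4]
eye [ 0.4452 -0.3591  0.156 ] r 0.572 side px [340.5 161.9]
knobtop [ 0.4348 -0.2912  0.188 ] r 0.523 side px [333.5 160.3]
pinL [ 0.5853 -0.3953  0.084 ] r 0.706 side px [313.2 165.8]
pinM [ 0.5973 -0.3538  0.084 ] r 0.694 side px [304.5 168.2]
pinR [ 0.6053 -0.311   0.084 ] r 0.681 side px [296.2 171. ]
lugL [0.6492 0.1454 0.008 ] r 0.665 side px [200.8 231.6]
lugR [0.5996 0.324  0.008 ] r 0.682 side px [166.9 262.4]
jA [0.452  0.1667 0.048 ] r 0.482 side px [239.3 248.2]
jB [0.4151 0.2432 0.048 ] r 0.481 side px [229.9 265.2]
jC [0.4194 0.3516 0.048 ] r 0.547 side px [199.8 283.4]
hnear 0.04247615547386774 -19.100500784645956
plunger 0.18552268845284536 -16.360453168519552
clevis 0.26746586322051447 -16.092095593337852
eye 0.2732528230127025 -84.03373435360398
lug 0.1853593650395446 105.52022821652312
pins 0.0866201577849932 76.62006445582841
(237, 160) [0.5183 0.2534 0.048 ]
(420, 142) [0.4518 0.1681 0.048 ]
(375, 224) [0.4163 0.2416 0.048 ]
(222, 315) [0.4213 0.3513 0.048 ]
side clevis [ 0.66892258 -0.15668528  0.165     ] hnear [ 0.45476395 -0.09802127  0.09      ] plunger [ 0.59299944 -0.1376755   0.095     ]
lug near [0.59917716 0.32232105 0.008     ] pins [[0.6039, -0.3088, 0.084], [0.5933, -0.3473, 0.084], [0.5843, -0.3871, 0.084]]
```

Three black-lidded jars, each with a clear body and glitter, stand at about (0.45,0.17), (0.415,0.242) and (0.42,0.351). The pink ones have pink bodies and lids. The deck axis is at about -16°, the tray axis about 105.5°. I turn, then move over the shaker for a close look on the way.

```bash
cat >> h.py <<'E'
def yaw(st):
    z=R.from_quat(st['tcp_rot']).as_matrix()[:,2];return np.degrees(np.arctan2(z[1],z[0]))
def go(x,y,z,yw=None):
    s=ctrl.get_state();y0=yaw(s);yw=y0 if yw is None else yw
    t=-((yw-y0+180)%360-180)/5
    M=R.from_quat(s['tcp_rot']).as_matrix()
    a=np.radians(yw);X=np.array([0,0,-1.]);Z=np.array([np.cos(a),np.sin(a),0]);Y=np.cross(Z,X)
    d=(np.array([x,y,z])-s['eef_pos'])/.025
    print('t%.2f turn units %.2f; then shift units x %.2f y %.2f z %.2f ; before turn axes: y %.2f z %.2f'%(s['time'],t,d@X,d@Y,d@Z,d@M[:,1],d@M[:,2]),'F',s['contact_force'].round(1),'op',round(s['opening'],3),'yaw %.2f'%y0,'tilt',M[2].round(4),'q6 %.2f'%s['qpos'][5],s['eef_pos'].round(4))
E
python3 -c "
from h import *
go(.53,-.16,.26,-16)"
```

```text
t0.15 turn units -9.97; then shift units x -0.63 y 20.31 z 4.74 ; before turn axes: y 16.72 z -12.46 F [-0.3  0.3  0.1] op 1.002 yaw -65.83 tilt [-1.0e+00  3.0e-04 -1.8e-03] q6 -0.15 [ 0.2762 -0.6154  0.2442]
```

Call:
move_arm --commands '[-0.6, 0, 0, -1, 0, 0, 0, -1, 0, 0, 0, -1, 0, 0, 0, -1, 0, 0, 0, -1, 0, 0, 0, -1, 0, 0, 0, -1, 0, 0, 0, -1, 0, 0, 0, -1, 0, 0, 0, -1, 0, 1, 0.2, 0, 0, 1, 0.2, 0, 0, 1, 0.2, 0, 0, 1, 0.2, 0, 0, 1, 0.2, 0, 0, 1, 0.2, 0, 0, 1, 0.2, 0, 0, 1, 0.2, 0, 0, 1, 0.2, 0, 0, 1, 0.2, 0]'

```text
time: 2.65
eef_pos: [0.3934, -0.3874, 0.2604]
tcp_rot: [0.097, 0.7, -0.097, 0.7]
contact_force: [0.8, 0.4, 0.2]
opening: 0.999
```

Call:
move_arm --commands '[0, 1, 0.27, 0, 0, 1, 0.27, 0, 0, 1, 0.27, 0, 0, 1, 0.27, 0, 0, 1, 0.27, 0, 0, 1, 0.27, 0, 0, 1, 0.27, 0, 0, 1, 0.27, 0, 0, 1, 0.27, 0, 0, 1, 0.27, 0, 0, 0.3, 0, 0, 0, 0, 0, 0]'

```text
time: 4.15
eef_pos: [0.5277, -0.1591, 0.2603]
tcp_rot: [0.097, 0.7, -0.097, 0.7]
contact_force: [-0.4, -0.8, -0.5]
opening: 1.001
```

Run:
```python
from h import *
go(.53,-.16,.26,-16)
save('wrist','w1',scale=1.5)
```

```text
t4.15 turn units 0.05; then shift units x 0.01 y -0.01 z 0.10 ; before turn axes: y -0.01 z 0.10 F [-0.4 -0.8 -0.5] op 1.001 yaw -15.77 tilt [-1.e+00 -4.e-04 -1.e-04] q6 -0.20 [ 0.5277 -0.1591  0.2603]
```

View pics/w1.png

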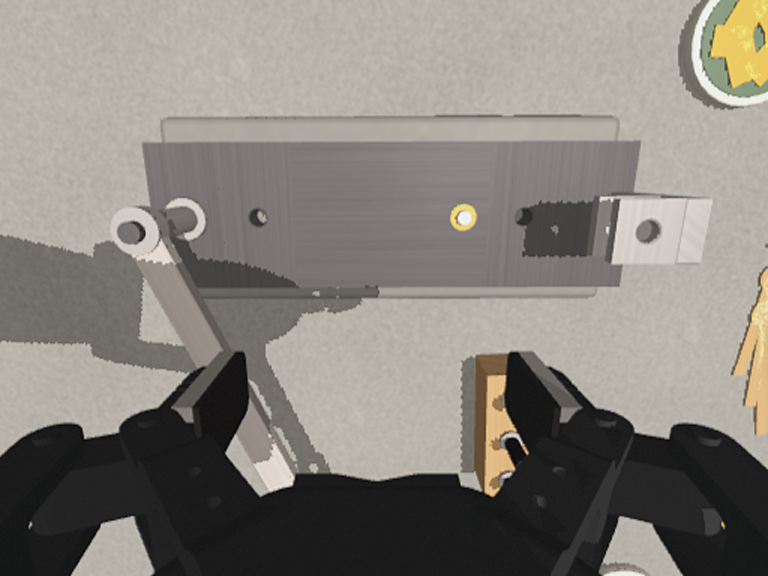

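The wrist view shows deck holes at (258,217) and (523,217), plunger (464,217), clevis hole (649,231), pivot top (131,231).

Run:
```python
from h import *
C=cam('wrist')
im=np.load('pics/w1.npy')
cv2.imwrite('pics/c1.png',cv2.resize(im[125:180,150:490],None,fx=2.3,fy=2.3,interpolation=cv2.INTER_CUBIC)[:,:,::-1])
P={}
for n,u,z in [('near',(258,217),.09),('far',(523,217),.09),('plunger',(464,217),.095),('clevis',(649,231),.165),('pivot',(131,231),.165)]:
    P[n]=plane(C,(u[0]/1.5,u[1]/1.5),z);print(n,P[n].round(4))
d=P['far']-P['near'];print(np.linalg.norm(d),np.degrees(np.arctan2(d[1],d[0])));print('center',(P['far']+P['near'])/2)
d=P['clevis']-P['pivot'];print(np.linalg.norm(d),np.degrees(np.arctan2(d[1],d[0])))
go(.624,.235,.2,15.5)
```

```text
near [ 0.4588 -0.1044  0.09  ]
far [ 0.6353 -0.1545  0.09  ]
plunger [ 0.5952 -0.1426  0.095 ]
clevis [ 0.675  -0.1653  0.165 ]
pivot [ 0.4141 -0.0912  0.165 ]
0.18346951208076034 -15.858525650888627
center [ 0.54703857 -0.12947145  0.09      ]
0.27118459172484044 -15.85593334485237
t4.20 turn units -6.26; then shift units x 2.41 y 14.18 z 7.93 ; before turn axes: y 16.24 z -0.59 F [0.2 0.1 0. ] op 0.997 yaw -15.82 tilt [-1.e+00 -4.e-04 -1.e-04] q6 -0.20 [ 0.5276 -0.1596  0.2603]
```

Call:
move_arm --commands '[0, 1, 0, 0, 0, 1, 0, 0, 0, 1, 0, 0, 0, 1, 0, 0, 0, 1, 0, 0, 0, 1, 0, 0, 0, 1, 0, 0, 0, 1, 0, 0, 0, 1, 0, 0, 0, 1, 0, 0, 0, 1, 0, 0, 0, 1, 0, 0, 0, 1, 0, 0, 0, 1, 0, 0, 0, 1, -0.3, 0, 0, 1, -0.3, 0, 0, 0.25, 0, -1]'

```text
time: 6.32
eef_pos: [0.6243, 0.2367, 0.2602]
tcp_rot: [0.066, 0.704, -0.066, 0.704]
contact_force: [0.2, 0.7, 0.9]
opening: 0.998
```

Call:
move_arm --commands '[0.6, 0, 0, -1, 0.6, 0, 0, -1, 0.6, 0, 0, -1, 0.6, 0, 0, -1, 0, 0, 0, -1, 0, 0, 0, -0.26, 0, 0, 0, 0]'

```text
time: 7.2
eef_pos: [0.6246, 0.2352, 0.2007]
tcp_rot: [-0.095, 0.7, 0.095, 0.701]
contact_force: [0.5, -0.1, 0.5]
opening: 0.999
```

Run:
```python
from h import *
go(.624,.235,.2,15.5)
save('wrist','w2',scale=1.5)
```

```text
t7.20 turn units -0.02; then shift units x 0.03 y -0.00 z -0.03 ; before turn axes: y -0.00 z -0.03 F [ 0.5 -0.1  0.5] op 0.999 yaw 15.39 tilt [-1.e+00 -1.e-04  7.e-04] q6 -0.06 [0.6246 0.2352 0.2007]
```

View pics/w2.png

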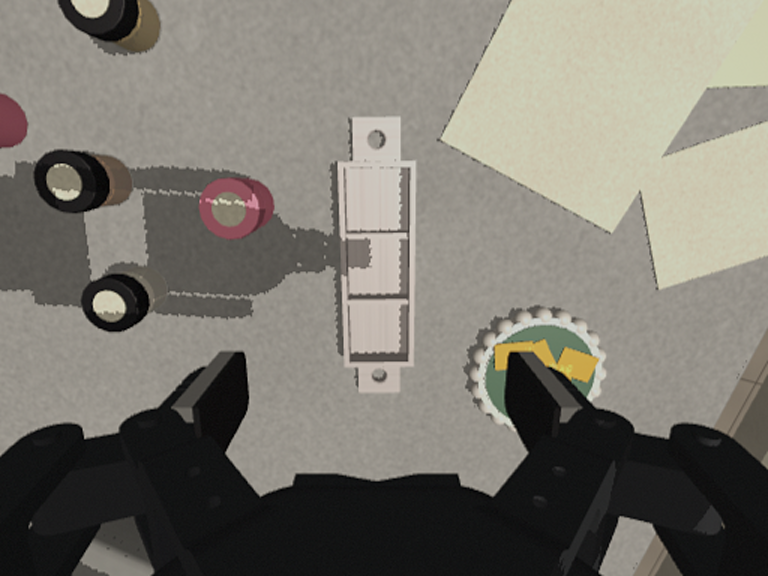

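Run:
```python
from h import *
C=cam('wrist')
a=plane(C,(376/1.5,139/1.5),.008);b=plane(C,(378.5/1.5,375.5/1.5),.008)
d=a-b;print(a,b,np.linalg.norm(d),np.degrees(np.arctan2(d[1],d[0])),(a+b)/2)
for z,l,r in [(.022,338,415),]:
    print(plane(C,(l/1.5,162/1.5),z),plane(C,(r/1.5,162/1.5),z),plane(C,(342/1.5,365/1.5),z),plane(C,(412/1.5,365/1.5),z))
m=(a+b)/2
print('pink',plane(C,(229/1.5,209/1.5),.048),'coaster',plane(C,(541/1.5,375/1.5),.012))
for u in [(65,181),(110,303),(92,3)]:print('jar',plane(C,(u[0]/1.5,u[1]/1.5),.048).round(4))
an=np.degrees(np.arctan2(d[1],d[0]))
go(m[0],m[1],.06,an-90);go(m[0],m[1],.016,an-90)
```

```text
[0.60193878 0.31914424 0.008     ] [0.6527392  0.14191802 0.008     ] 0.18436327198589297 105.99451131691315 [0.62733899 0.23053113 0.008     ]
[0.58091738 0.29679094 0.022     ] [0.6320917  0.31084287 0.022     ] [0.62090364 0.14980953 0.022     ] [0.67362055 0.16428629 0.022     ]
pink [0.52210594 0.24973037 0.048     ] coaster [0.77924331 0.17920821 0.012     ]
jar [0.418  0.2394 0.048 ]
jar [0.4547 0.1651 0.048 ]
jar [0.4247 0.3449 0.048 ]
t7.25 turn units -0.12; then shift units x 5.63 y -0.21 z 0.05 ; before turn axes: y -0.21 z 0.05 F [ 0.8 -0.5 -0.4] op 0.998 yaw 15.40 tilt [-1.e+00 -1.e-04  7.e-04] q6 -0.06 [0.6246 0.2352 0.2007]
t7.25 turn units -0.12; then shift units x 7.39 y -0.21 z 0.05 ; before turn axes: y -0.21 z 0.05 F [ 0.8 -0.5 -0.4] op 0.998 yaw 15.40 tilt [-1.e+00 -1.e-04  7.e-04] q6 -0.06 [0.6246 0.2352 0.2007]
```

Lug spacing comes out at 184.4 mm (it should be 184). Grasping the tray.

Call:
move_arm --commands '[1, -0.2, 0.05, -0.12, 1, 0, 0, 0, 1, 0, 0, 0, 1, 0, 0, 0, 1, 0, 0, 0, 1, 0, 0, 0, 0.8, 0, 0, 0, 0.5, 0, 0, 0, 0.1, 0, 0, 0, 0, 0, 0, 0]'

```text
time: 8.5
eef_pos: [0.6274, 0.231, 0.016]
tcp_rot: [-0.099, 0.7, 0.099, 0.701]
contact_force: [0.0, 0.8, 0.2]
opening: 1.005
```

Call:
move_arm --commands '[0, 0, 0, 0, 0, 0, 0, 0, 0, 0, 0, 0, 0, 0, 0, 0, 0, 0, 0, 0, 0, 0, 0, 0]' --jaw 40 --force 50

```text
time: 9.25
eef_pos: [0.6274, 0.231, 0.0166]
tcp_rot: [-0.099, 0.7, 0.099, 0.701]
contact_force: [-2.0, 0.9, 6.0]
opening: 0.619
```

Run:
```python
from h import *
go(.6273,.2305,.016,16)
save('wrist','w3',scale=1.5)
```

```text
t9.25 turn units 0.01; then shift units x 0.02 y -0.02 z -0.01 ; before turn axes: y -0.02 z -0.01 F [-2.   0.9  6. ] op 0.619 yaw 16.07 tilt [-1.0e+00 -1.0e-04  1.2e-03] q6 -0.08 [0.6274 0.231  0.0166]
```

View pics/w3.png

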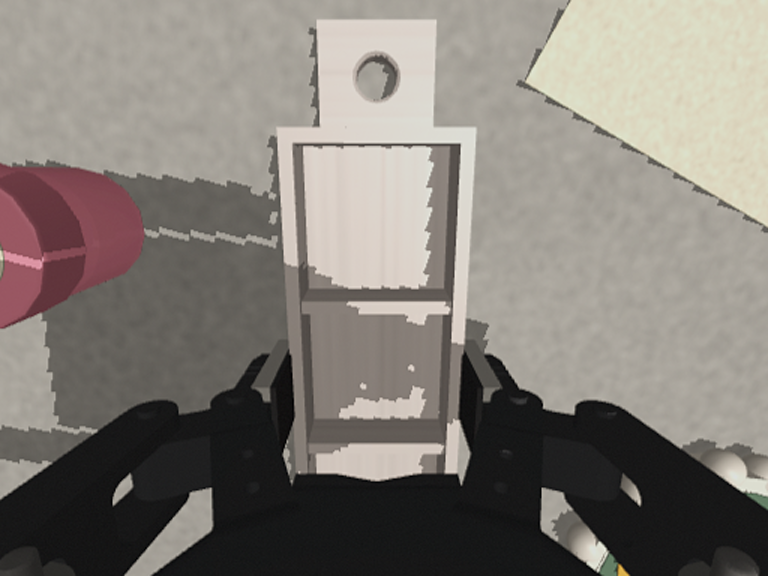

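Run:
```python
from h import *
C=cam('wrist');s=ctrl.get_state()
a=plane(C,(376/1.5,75.5/1.5),.008);M=R.from_quat(s['tcp_rot']).as_matrix()
print('lug hole in tool',M.T@(a-s['eef_pos']))
go(.547,-.1295,.22,74.14)
```

```text
lug hole in tool [0.00857257 0.09199614 0.00043833]
t9.30 turn units -11.61; then shift units x -8.14 y -0.84 z -14.75 ; before turn axes: y -12.97 z -7.07 F [-1.  -0.6  5.6] op 0.612 yaw 16.07 tilt [-1.0e+00 -1.0e-04  1.3e-03] q6 -0.08 [0.6275 0.231  0.0166]
```

Call:
move_arm --commands '[-0.4, 0, 0, 0, -1, 0, 0, 0, -1, 0, 0, 0, -1, 0, 0, 0, -1, 0, 0, 0, -1, 0, 0, 0, -1, 0, 0, 0, -1, 0, 0, 0, -0.7, 0, 0, 0]'

```text
time: 10.42
eef_pos: [0.6263, 0.2307, 0.2179]
tcp_rot: [-0.099, 0.701, 0.099, 0.7]
contact_force: [-0.3, 0.3, -3.6]
opening: 0.622
```

Call:
move_arm --commands '[0, -0.93, -0.5, 0, 0, -0.93, -0.5, 0, 0, -0.93, -0.5, 0, 0, -0.93, -0.5, 0, 0, -0.93, -0.5, 0, 0, -0.93, -0.5, 0, 0, -0.93, -0.5, 0, 0, -0.93, -0.5, 0, 0, -0.93, -0.5, 0, 0, -0.93, -0.5, 0, 0, -0.93, -0.5, 0, 0, -0.93, -0.5, 0, 0, -0.93, -0.5, 0, 0, -0.93, -0.5, 0]'

```text
time: 12.18
eef_pos: [0.5468, -0.1317, 0.216]
tcp_rot: [-0.098, 0.701, 0.099, 0.699]
contact_force: [0.3, 0.1, -4.9]
opening: 0.616
```

Call:
move_arm --commands '[0, 0, 0, -1, 0, 0, 0, -1, 0, 0, 0, -1, 0, 0, 0, -1, 0, 0, 0, -1, 0, 0, 0, -1, 0, 0, 0, -1, 0, 0, 0, -1, 0, 0, 0, -1, 0, 0, 0, -1, 0, 0, 0, -1, 0, 0, 0, -0.6, 0, 0, 0, 0]'

```text
time: 13.8
eef_pos: [0.5473, -0.1307, 0.2162]
tcp_rot: [-0.425, 0.565, 0.426, 0.564]
contact_force: [0.7, 1.0, -3.9]
opening: 0.62
```

Run:
```python
from h import *
go(.547,-.1295,.14,74.14);go(.547,-.1295,.1066,74.14)
save('wrist','w4',scale=1.5)
```

```text
t13.80 turn units -0.03; then shift units x 3.05 y 0.02 z 0.04 ; before turn axes: y 0.01 z 0.04 F [ 0.7  1.  -3.9] op 0.62 yaw 73.99 tilt [-1.      0.0031  0.    ] q6 -1.71 [ 0.5473 -0.1307  0.2162]
t13.80 turn units -0.03; then shift units x 4.38 y 0.02 z 0.04 ; before turn axes: y 0.01 z 0.04 F [ 0.7  1.  -3.9] op 0.62 yaw 73.99 tilt [-1.      0.0031  0.    ] q6 -1.71 [ 0.5473 -0.1307  0.2162]
```

View pics/w4.png

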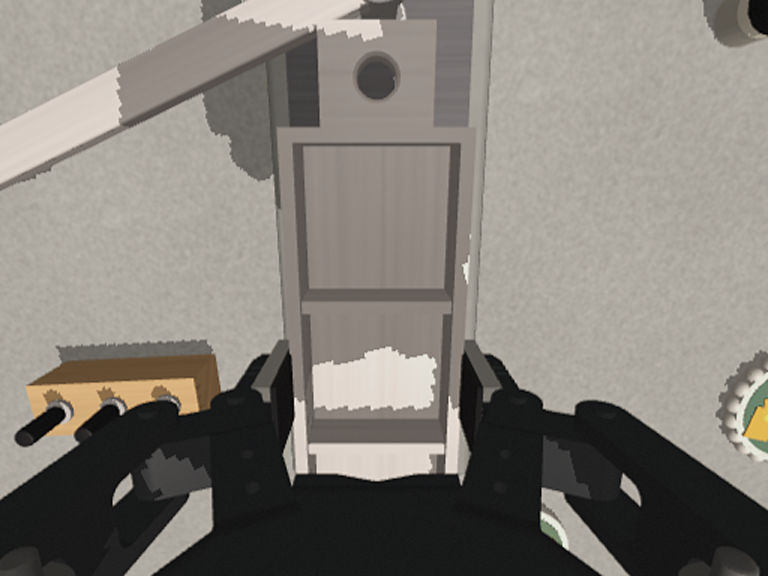

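Call:
move_arm --commands '[1, 0, 0.04, -0.03, 1, 0, 0, 0, 1, 0, 0, 0, 0.8, 0, 0, 0, 0.3, 0, 0, 0, 0.15, 0, 0, 0, 0.05, 0, 0, 0, 0, 0, 0, 0]'

```text
time: 14.85
eef_pos: [0.5496, -0.1297, 0.1112]
tcp_rot: [-0.427, 0.564, 0.426, 0.564]
contact_force: [-0.0, -0.4, -4.1]
opening: 0.617
```

Run:
```python
from h import *
go(.547,-.1295,.1066,74.14)
save('wrist','w5',scale=1.5)
```

```text
t14.85 turn units 0.02; then shift units x 0.19 y 0.10 z -0.02 ; before turn axes: y 0.10 z -0.02 F [-0.  -0.4 -4.1] op 0.617 yaw 74.22 tilt [-1.0e+00 -1.7e-03 -3.0e-04] q6 -1.71 [ 0.5496 -0.1297  0.1112]
```

View pics/w5.png

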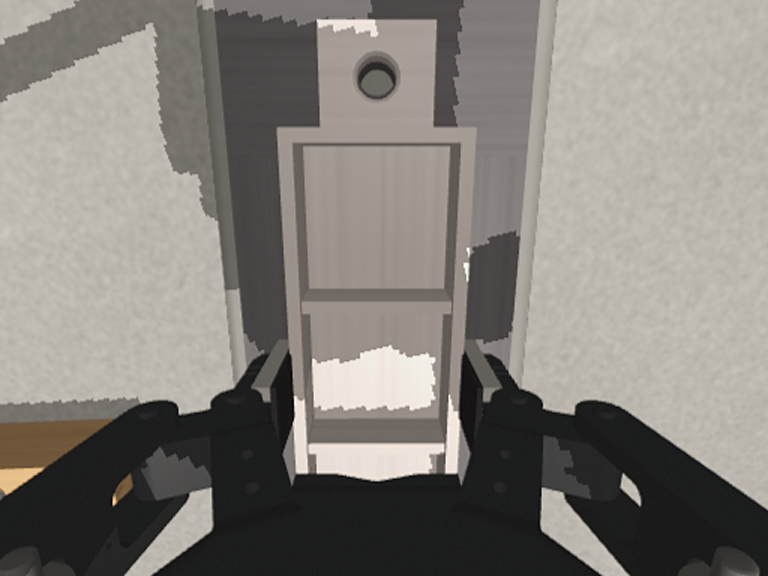

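Run:
```python
from h import *
C=cam('wrist');s=ctrl.get_state();M=R.from_quat(s['tcp_rot']).as_matrix()
for dx in (0,.008,.0126,.0346):
    print(dx,proj(C,s['eef_pos']+M@np.array([.0086+dx,.092,.0004]))*1.5)
im=np.load('pics/w5.npy')
cv2.imwrite('pics/c5.png',cv2.resize(im[20:90,200:300],None,fx=7,fy=7,interpolation=cv2.INTER_CUBIC)[:,:,::-1])
```

```text
0 [378.49999924  75.42137548]
0.008 [378.33571862  80.94097823]
0.0126 [378.24955651  83.83590627]
0.0346 [377.90374362  95.45474288]
```

View pics/c5.png

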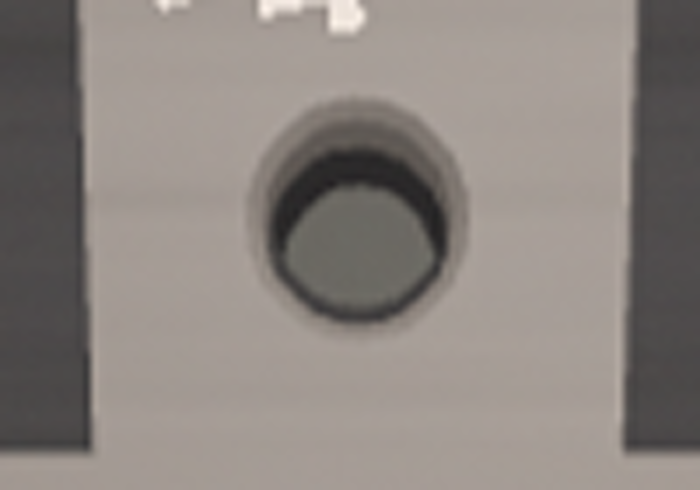

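Call:
move_arm --commands '[0, 0.08, 0, 0, 0.1, 0, 0, 0, 0.1, 0, 0, 0, 0.04, 0, 0, 0, 0, 0, 0, 0]'

```text
time: 15.52
eef_pos: [0.5474, -0.129, 0.1065]
tcp_rot: [-0.426, 0.564, 0.427, 0.564]
contact_force: [-4.2, 1.0, 7.7]
opening: 0.619
```

Run:
```python
from h import *
go(.547,-.1295,.1066,74.14)
im=save('wrist','w6',scale=1.5)
cv2.imwrite('pics/c6.png',cv2.resize(im[20:90,200:300],None,fx=7,fy=7,interpolation=cv2.INTER_CUBIC)[:,:,::-1])
```

```text
t15.53 turn units 0.02; then shift units x -0.00 y 0.01 z -0.02 ; before turn axes: y 0.01 z -0.02 F [-4.2  1.   7.7] op 0.619 yaw 74.22 tilt [-1.e+00  5.e-04  1.e-04] q6 -1.71 [ 0.5474 -0.129   0.1065]
```

View pics/c6.png

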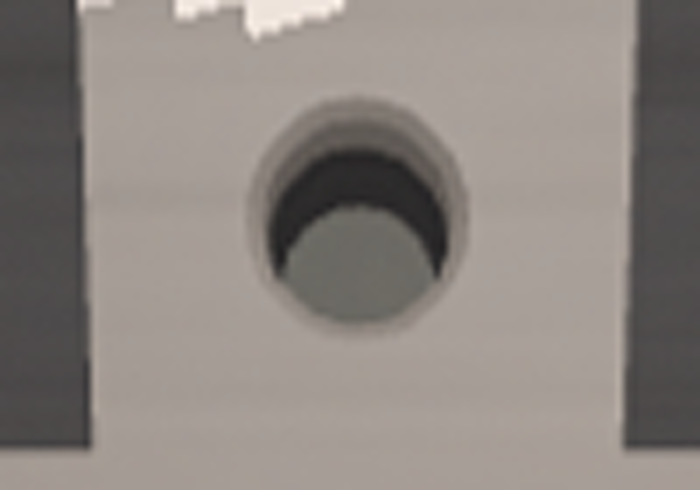

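Call:
move_arm --commands '[0, 0, 0, 0, 0, 0, 0, 0, 0, 0, 0, 0, 0, 0, 0, 0, -0.5, 0, 0, 0, -1, 0, 0, 0, -1, 0, 0, 0, -1, 0, 0, 0, -1, 0, 0, 0, -1, 0, 0, 0, -1, 0, 0, 0, 0, 0, 0, 0]' --jaw 80

```text
time: 17.08
eef_pos: [0.5484, -0.1294, 0.2704]
tcp_rot: [-0.429, 0.563, 0.425, 0.565]
contact_force: [0.8, -0.1, 0.1]
opening: 0.936
```

Run:
```python
from h import *
go(.547,-.1295,.26,-15.86)
im=save('wrist','w7',scale=1.5)
```

```text
t17.07 turn units 18.02; then shift units x 0.41 y -0.02 z -0.05 ; before turn axes: y 0.05 z -0.02 F [ 0.8 -0.1  0.1] op 0.936 yaw 74.22 tilt [-1.0e+00 -6.5e-03 -9.0e-04] q6 -1.71 [ 0.5484 -0.1294  0.2704]
```

View pics/w7.png

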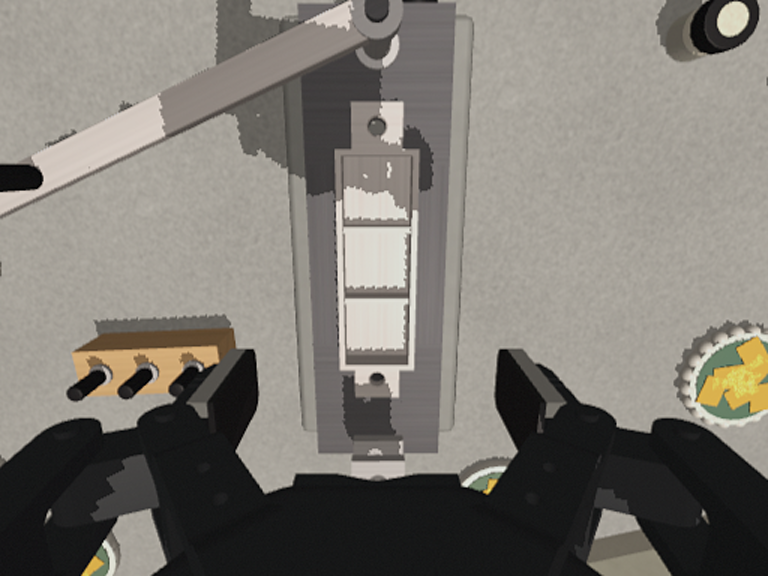

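Run:
```python
from h import *
C=cam('wrist')
im=np.load('pics/w7.npy')
for u in [(97,371),(146,366),(193,360)]: print(plane(C,(u[0]/1.5,u[1]/1.5),.050).round(4))
a=plane(C,(376.5/1.5,126/1.5),.098);b=plane(C,(376.5/1.5,379/1.5),.098);d=b-a
print('lugs',a,b,np.linalg.norm(d),np.degrees(np.arctan2(d[1],d[0])),(a+b)/2)
cv2.imwrite('pics/c7.png',cv2.resize(im[210:270,35:165],None,fx=6,fy=6,interpolation=cv2.INTER_CUBIC)[:,:,::-1])
go(.60,-.335,.2,74.14)
```

```text
[ 0.5827 -0.396   0.05  ]
[ 0.59   -0.3523  0.05  ]
[ 0.596  -0.3103  0.05  ]
lugs [ 0.45808121 -0.10374464  0.098     ] [ 0.63376809 -0.15348208  0.098     ] 0.18259159924586763 -15.806962034732951 [ 0.54592465 -0.12861336  0.098     ]
t17.12 turn units 0.02; then shift units x 2.73 y -4.27 z -7.35 ; before turn axes: y -4.25 z -7.35 F [-0.5 -0.3 -0.5] op 0.931 yaw 74.22 tilt [-1.0e+00 -2.8e-03 -4.0e-04] q6 -1.71 [ 0.5475 -0.1291  0.2682]
```

View pics/c7.png

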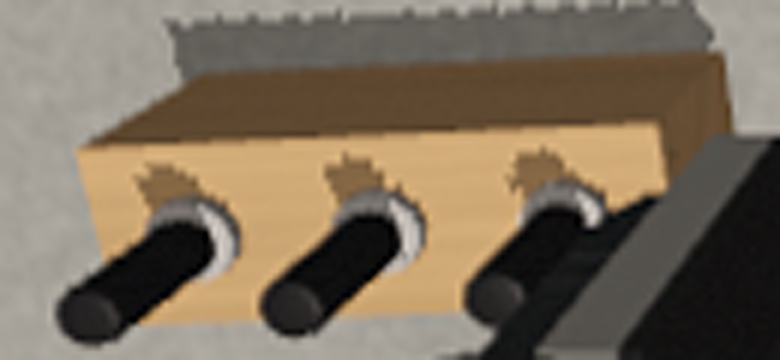

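Run:
```python
from h import *
go(.638,-.363,.2,74.14)
```

```text
t17.12 turn units 0.02; then shift units x 2.73 y -6.04 z -8.01 ; before turn axes: y -6.02 z -8.02 F [-0.5 -0.3 -0.5] op 0.931 yaw 74.22 tilt [-1.0e+00 -2.8e-03 -4.0e-04] q6 -1.71 [ 0.5475 -0.1291  0.2682]
```

Call:
move_arm --commands '[0, -0.75, -1, 0, 0, -0.75, -1, 0, 0, -0.75, -1, 0, 0, -0.75, -1, 0, 0, -0.75, -1, 0, 0, -0.75, -1, 0, 0.9, -0.75, -1, 0, 0.9, -0.75, -1, 0, 0.9, 0, 0, 0, 0, 0, 0, 0]' --jaw 32

```text
time: 18.38
eef_pos: [0.6352, -0.3604, 0.1943]
tcp_rot: [-0.424, 0.565, 0.43, 0.563]
contact_force: [0.2, -0.3, -0.9]
opening: 0.373
```

Run:
```python
from h import *
go(.638,-.363,.2,74.14)
im=save('wrist','w8',scale=1.5)
```

```text
t18.38 turn units 0.02; then shift units x -0.23 y -0.14 z -0.07 ; before turn axes: y -0.14 z -0.07 F [ 0.2 -0.3 -0.9] op 0.373 yaw 74.22 tilt [-1.      0.0079  0.0035] q6 -1.95 [ 0.6352 -0.3604  0.1943]
```

View pics/w8.png

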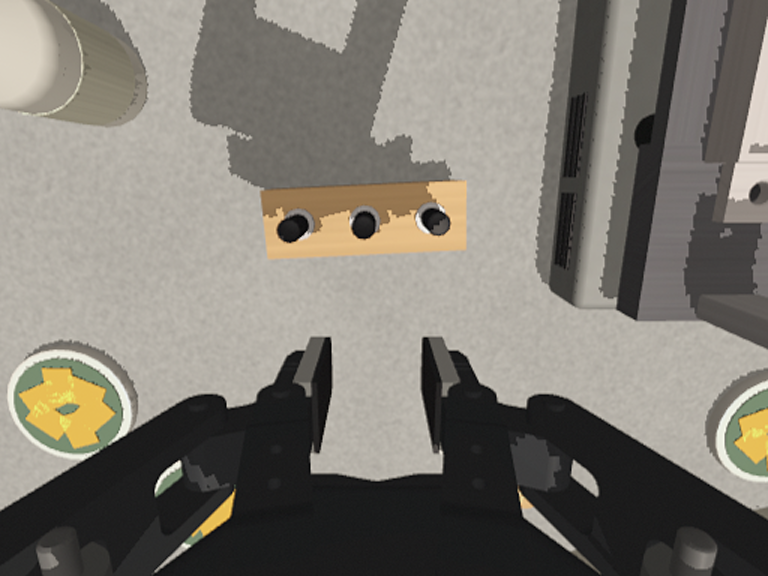

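Run:
```python
from h import *
C=cam('wrist')
im=np.load('pics/w8.npy')
cv2.imwrite('pics/c8.png',cv2.resize(im[115:180,170:315],None,fx=5.5,fy=5.5,interpolation=cv2.INTER_CUBIC)[:,:,::-1])
```

```text
(no output)
```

View pics/c8.png

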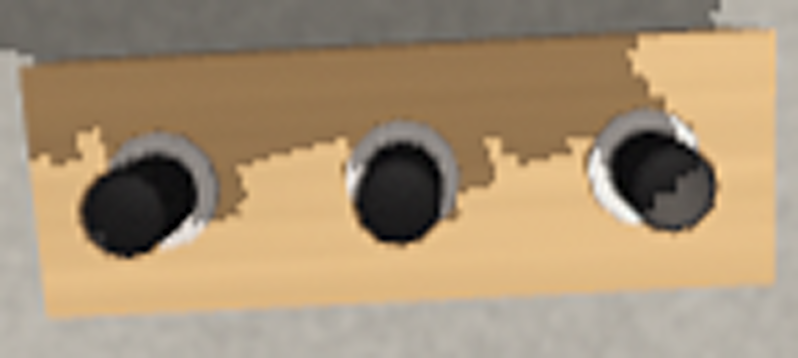

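Run:
```python
from h import *
C=cam('wrist')
for n,t,c in [('L',(124,212),(160,189)),('M',(399,201),(401,176)),('R',(673,187),(643,166))]:
    print(n,plane(C,(t[0]/5.5+170,t[1]/5.5+115),.084).round(4),plane(C,(c[0]/5.5+170,c[1]/5.5+115),.05).round(4))
```

```text
L [ 0.5909 -0.3991  0.084 ] [ 0.5912 -0.3995  0.05  ]
M [ 0.6008 -0.3579  0.084 ] [ 0.6005 -0.3584  0.05  ]
R [ 0.6102 -0.3169  0.084 ] [ 0.6103 -0.3173  0.05  ]
```

Call:
move_arm --commands '[0, 0, 0, 0, 0, 0, 0, 0, 0, 0, 0, 0]'

```text
time: 18.8
eef_pos: [0.6374, -0.362, 0.2007]
tcp_rot: [-0.427, 0.564, 0.426, 0.564]
contact_force: [0.4, -0.5, 0.2]
opening: 0.374
```

```bash
cat >> h.py <<'E'
def snap(fn,scale=1.5,crop=None):
    import pickle
    C=cam('wrist');im=save('wrist',fn,scale=scale,crop=crop);pickle.dump(C,open('pics/'+fn+'.pkl','wb'));return C,im
def load(fn):
    import pickle
    return pickle.load(open('pics/'+fn+'.pkl','rb')),np.load('pics/'+fn+'.npy')
E
python3 - <<'E'
from h import *
go(.638,-.363,.2,74.14)
C,im=snap('w9',5.5,(170,115,315,180))
go(.638,-.363,.2,74.14)
E
```

```text
t18.80 turn units 0.02; then shift units x 0.03 y -0.03 z -0.03 ; before turn axes: y -0.03 z -0.03 F [ 0.4 -0.5  0.2] op 0.374 yaw 74.24 tilt [-1.0e+00 -1.7e-03 -7.0e-04] q6 -1.95 [ 0.6374 -0.362   0.2007]
t18.85 turn units 0.02; then shift units x 0.01 y -0.04 z -0.03 ; before turn axes: y -0.04 z -0.03 F [ 0.2 -0.1  0.1] op 0.374 yaw 74.23 tilt [-1.0e+00 -1.3e-03 -5.0e-04] q6 -1.95 [ 0.6373 -0.362   0.2004]
```

View pics/w9.png

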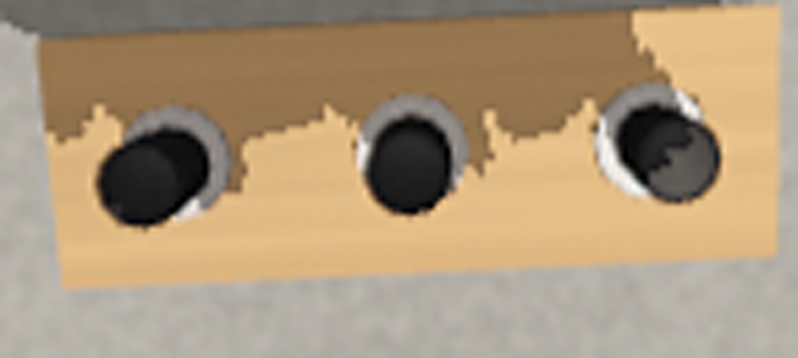

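Run:
```python
from h import *
C,_=load('w9')
for n,t,c in [('L',(139,182),(175,162)),('M',(408,171),(412,148)),('R',(679,158),(651,139))]:
    print(n,plane(C,(t[0]/5.5+170,t[1]/5.5+115),.084).round(4),plane(C,(c[0]/5.5+170,c[1]/5.5+115),.05).round(4))
```

```text
L [ 0.5892 -0.398   0.084 ] [ 0.5896 -0.3982  0.05  ]
M [ 0.599  -0.3573  0.084 ] [ 0.5987 -0.3573  0.05  ]
R [ 0.6085 -0.3164  0.084 ] [ 0.6086 -0.3164  0.05  ]
```

Run:
```python
from h import *
go(.6085,-.3164,.067)
```

```text
t18.85 turn units -0.00; then shift units x 5.33 y 1.60 z 1.44 ; before turn axes: y 1.61 z 1.45 F [ 0.2 -0.1  0.1] op 0.374 yaw 74.23 tilt [-1.0e+00 -1.3e-03 -5.0e-04] q6 -1.95 [ 0.6373 -0.362   0.2004]
```

Call:
move_arm --commands '[0, 0.8, 0.72, 0, 0, 0.8, 0.72, 0, 1, 0, 0, 0, 1, 0, 0, 0, 1, 0, 0, 0, 1, 0, 0, 0, 0.8, 0, 0, 0, 0.5, 0, 0, 0, 0, 0, 0, 0, 0, 0, 0, 0]'

```text
time: 20.1
eef_pos: [0.609, -0.3171, 0.0679]
tcp_rot: [-0.427, 0.564, 0.426, 0.564]
contact_force: [0.6, -0.2, -0.4]
opening: 0.382
```

Run:
```python
from h import *
go(.6085,-.3164,.067)
snap('w10')
```

```text
t20.10 turn units -0.00; then shift units x 0.04 y 0.03 z 0.02 ; before turn axes: y 0.03 z 0.02 F [ 0.6 -0.2 -0.4] op 0.382 yaw 74.22 tilt [-1.0e+00 -1.8e-03 -7.0e-04] q6 -1.92 [ 0.609  -0.3171  0.0679]
```

View pics/w10.png

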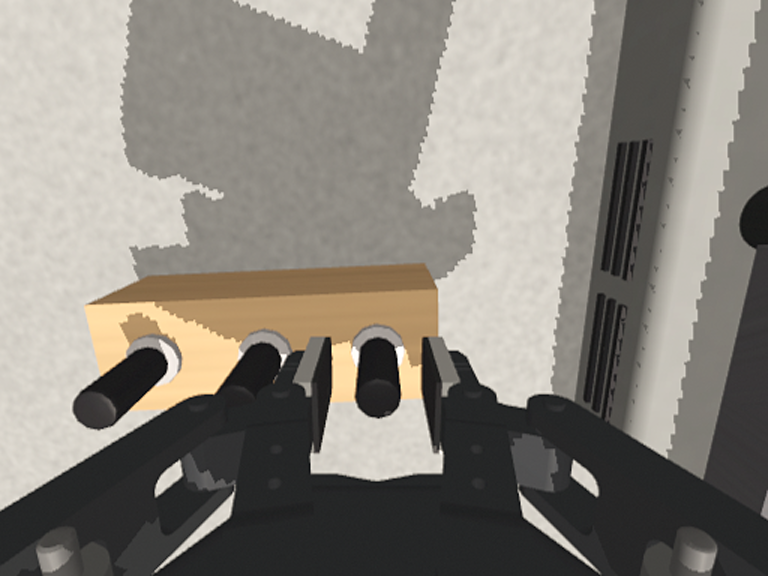

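Call:
move_arm --commands '[0, 0, 0, 0, 0, 0, 0, 0, 0, 0, 0, 0, 0, 0, 0, 0]' --jaw 5 --force 40

```text
time: 20.65
eef_pos: [0.609, -0.317, 0.0681]
tcp_rot: [-0.427, 0.564, 0.426, 0.564]
contact_force: [0.2, 0.3, 4.6]
opening: 0.148
```

Run:
```python
from h import *
go(.6085,-.3164,.067)
snap('w11')
```

```text
t20.65 turn units -0.00; then shift units x 0.04 y 0.02 z 0.02 ; before turn axes: y 0.03 z 0.02 F [0.2 0.3 4.6] op 0.148 yaw 74.22 tilt [-1.0e+00 -1.8e-03 -6.0e-04] q6 -1.92 [ 0.609  -0.317   0.0681]
```

View pics/w11.png

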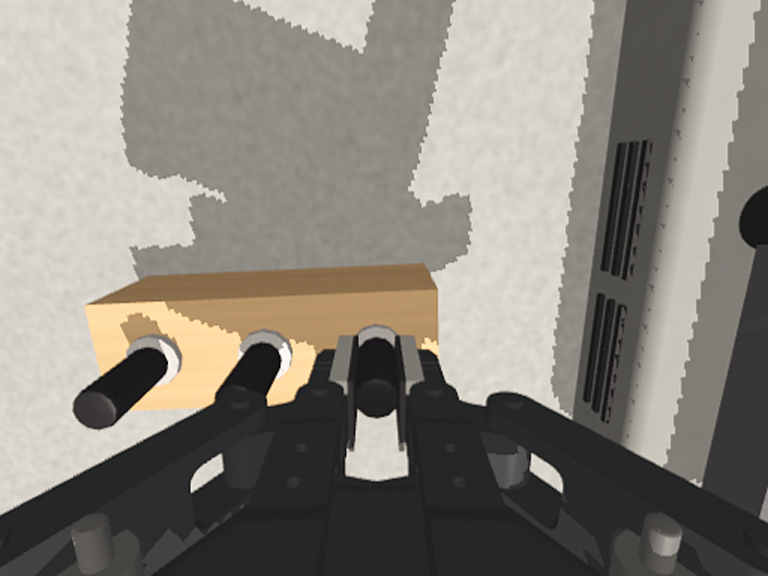

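Run:
```python
from h import *
go(.636,-.1548,.183,74.14)
```

```text
t20.70 turn units 0.02; then shift units x -4.60 y 0.73 z 6.54 ; before turn axes: y 0.72 z 6.54 F [-0.3  0.8  4.7] op 0.149 yaw 74.22 tilt [-1.0e+00 -1.8e-03 -6.0e-04] q6 -1.92 [ 0.609  -0.3171  0.0681]
```

Call:
move_arm --commands '[-0.3, 0, 0, 0, -0.8, 0, 0, 0, -1, 0, 0, 0, -1, 0, 0, 0, -1, 0, 0, 0, -0.5, 0, 0, 0, 0, 0, 0, 0, 0, 0, 0, 0]'

```text
time: 21.7
eef_pos: [0.6077, -0.3161, 0.1805]
tcp_rot: [-0.426, 0.564, 0.427, 0.564]
contact_force: [-0.4, 0.2, -1.4]
opening: 0.152
```

Run:
```python
from h import *
go(.636,-.1548,.183,74.14)
snap('w12')
```

```text
t21.70 turn units 0.02; then shift units x -0.10 y 0.67 z 6.52 ; before turn axes: y 0.66 z 6.52 F [-0.4  0.2 -1.4] op 0.152 yaw 74.22 tilt [-1.0e+00  2.4e-03  9.0e-04] q6 -1.92 [ 0.6077 -0.3161  0.1805]
```

View pics/w12.png

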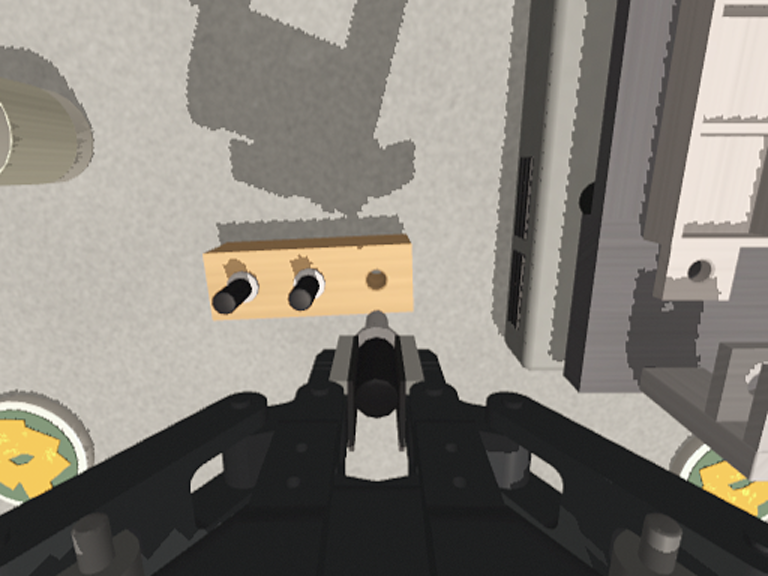

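Run:
```python
from h import *
C,_=load('w12');K,W=C
T=np.array(ctrl.get_calibration('wrist')['mount'])
for p in [(.062,0,0),(.062,.0006,0),(.053,0,0),(-.016,0,0)]:print(p,proj((K,T),np.array(p))*1.5)
```

```text
(0.062, 0, 0) [376.76924954 314.07596253]
(0.062, 0.0006, 0) [376.76886897 312.86203687]
(0.053, 0, 0) [376.81974316 320.50991433]
(-0.016, 0, 0) [377.43759273 399.23697712]
```

Call:
move_arm --commands '[-0.1, 0, 0.8, 0, 0, 0.1, 1, 0, 0, 0.1, 1, 0, 0, 0.1, 1, 0, 0, 0.1, 1, 0, 0, 0.1, 1, 0, 0, 0.1, 0.5, 0, 0, 0.07, 0.2, 0, 0, 0, 0, 0, 0, 0, 0, 0]'

```text
time: 23.0
eef_pos: [0.6363, -0.1565, 0.1843]
tcp_rot: [-0.426, 0.564, 0.426, 0.564]
contact_force: [-0.1, 0.2, -0.1]
opening: 0.151
```

Run:
```python
from h import *
go(.636,-.1548,.168,74.14)
snap('w13')
```

```text
t23.00 turn units 0.00; then shift units x 0.65 y 0.03 z 0.06 ; before turn axes: y 0.03 z 0.06 F [-0.1  0.2 -0.1] op 0.151 yaw 74.16 tilt [-1.e+00 -1.e-04 -2.e-04] q6 -1.69 [ 0.6363 -0.1565  0.1843]
```

View pics/w13.png

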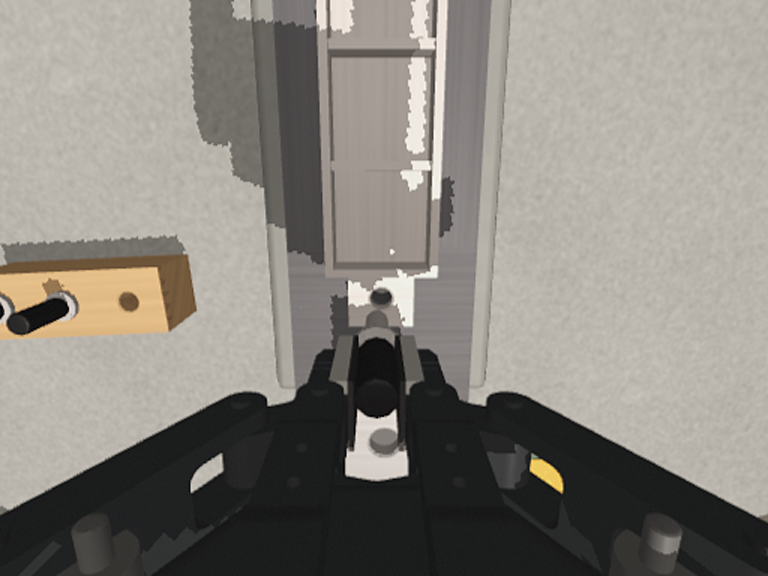

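Run:
```python
from h import *
C,im=load('w13')
cv2.imwrite('pics/c13.png',cv2.resize(im[180:230,215:295],None,fx=8,fy=8,interpolation=cv2.INTER_CUBIC)[:,:,::-1])
h=plane(C,(381/1.5,297/1.5),.098);print(h)
K,W=C;T=np.array(ctrl.get_calibration('wrist')['mount']);s=ctrl.get_state()
M=R.from_quat(s['tcp_rot']).as_matrix();print('in tool',M.T@(h-s['eef_pos']))
```

```text
[ 0.63582311 -0.15402774  0.098     ]
in tool [0.08633307 0.00118784 0.00231533]
```

View pics/c13.png

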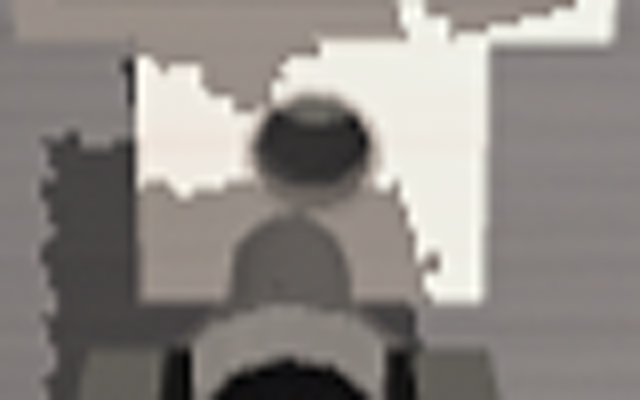

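Call:
move_arm --commands '[0, 0.02, 0.09, 0, 0.5, 0, 0, 0, 0.4, 0, 0, 0, 0.3, 0, 0, 0, 0.2, 0, 0, 0, 0, 0, 0, 0]'

```text
time: 23.8
eef_pos: [0.6364, -0.1535, 0.1487]
tcp_rot: [-0.426, 0.564, 0.427, 0.564]
contact_force: [-0.3, -0.9, -1.4]
opening: 0.145
```

Run:
```python
from h import *
go(.6362,-.1541,.12,74.14)
snap('w14',6,(200,170,310,250))
```

```text
t23.80 turn units 0.02; then shift units x 1.15 y 0.00 z -0.03 ; before turn axes: y 0.00 z -0.03 F [-0.3 -0.9 -1.4] op 0.145 yaw 74.22 tilt [-1.e+00  6.e-04 -1.e-04] q6 -1.69 [ 0.6364 -0.1535  0.1487]
```

View pics/w14.png

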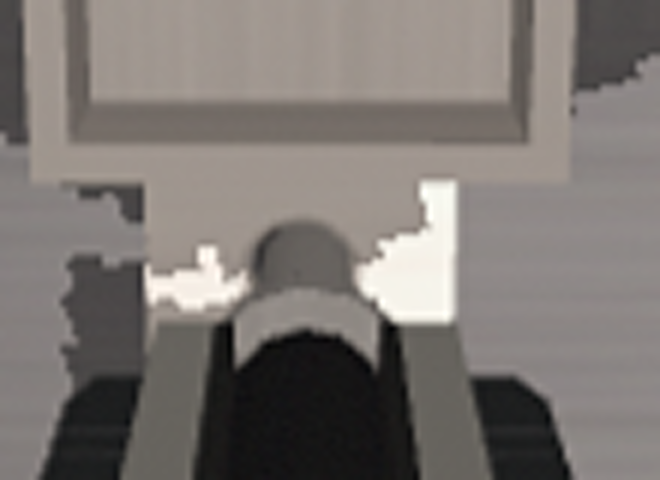

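Nose at 0.087 is inside the lug hole (lug centred at x≈302, pin at 302), no contact force. Pushing on.

Call:
move_arm --commands '[0.3, 0, 0, 0, 0.3, 0, 0, 0, 0.2, 0, 0, 0, 0.1, 0, 0, 0, 0, 0, 0, 0]'

```text
time: 24.48
eef_pos: [0.6364, -0.1534, 0.1265]
tcp_rot: [-0.426, 0.564, 0.427, 0.564]
contact_force: [0.1, -0.3, -1.1]
opening: 0.15
```

Run:
```python
from h import *
go(.6362,-.1541,.12,74.14)
```

```text
t24.48 turn units 0.02; then shift units x 0.26 y 0.00 z -0.03 ; before turn axes: y 0.00 z -0.03 F [ 0.1 -0.3 -1.1] op 0.15 yaw 74.22 tilt [-1.e+00  5.e-04 -0.e+00] q6 -1.69 [ 0.6364 -0.1534  0.1265]
```

Call:
move_arm --commands '[0.15, 0, 0, 0, 0.1, 0, 0, 0, 0.04, 0, 0, 0, 0, 0, 0, 0]'

```text
time: 24.98
eef_pos: [0.6366, -0.1534, 0.1201]
tcp_rot: [-0.427, 0.564, 0.427, 0.564]
contact_force: [-1.1, 0.9, 2.2]
opening: 0.147
```

Run:
```python
from h import *
go(.6362,-.1541,.12,74.14)
snap('w15',6,(200,170,310,250))
```

```text
t24.98 turn units 0.02; then shift units x 0.00 y 0.01 z -0.03 ; before turn axes: y 0.01 z -0.03 F [-1.1  0.9  2.2] op 0.147 yaw 74.22 tilt [-1.e+00  1.e-04 -0.e+00] q6 -1.69 [ 0.6366 -0.1534  0.1201]
```

View pics/w15.png

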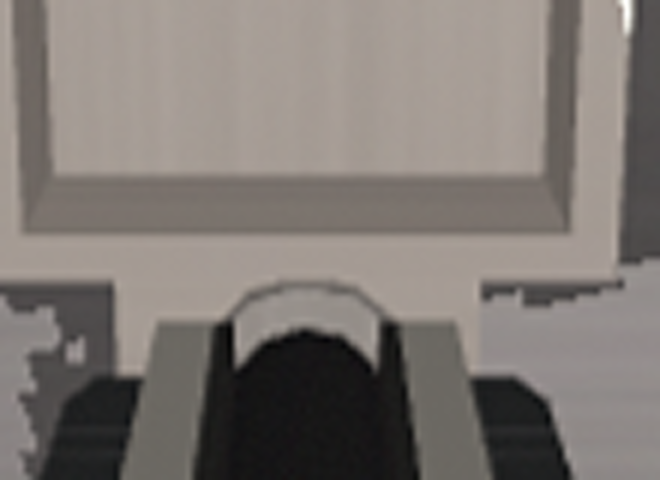

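Call:
move_arm --commands '[0.06, 0, 0, 0, 0, 0, 0, 0]'

```text
time: 25.28
eef_pos: [0.6367, -0.1534, 0.1201]
tcp_rot: [-0.427, 0.564, 0.427, 0.564]
contact_force: [-4.5, 1.5, 8.2]
opening: 0.152
```

Run:
```python
from h import *
go(.6362,-.1541,.12,74.14)
```

```text
t25.27 turn units 0.02; then shift units x 0.00 y 0.01 z -0.03 ; before turn axes: y 0.01 z -0.03 F [-4.5  1.5  8.2] op 0.152 yaw 74.23 tilt [-1.e+00  2.e-04 -2.e-04] q6 -1.69 [ 0.6367 -0.1534  0.1201]
```

Call:
move_arm --commands '[0, 0, 0, 0, 0, 0, 0, 0, -0.3, 0, 0, 0, -0.8, 0, 0, 0, -1, 0, 0, 0, -1, 0, 0, 0, -0.5, 0, -0.5, 0, 0, 0, -1, 0, 0, 0, -1, 0, 0, 0, -1, 0, 0, 0, -1, 0, 0, 0, 0, 0, 0, 0, 0, 0]' --jaw 30

```text
time: 26.9
eef_pos: [0.6059, -0.2615, 0.2081]
tcp_rot: [-0.426, 0.564, 0.427, 0.564]
contact_force: [0.2, 0.9, -0.1]
opening: 0.354
```

Run:
```python
from h import *
go(.599,-.3573,.068)
snap('w16')
```

```text
t26.90 turn units -0.00; then shift units x 5.60 y -0.78 z -3.76 ; before turn axes: y -0.78 z -3.76 F [ 0.2  0.9 -0.1] op 0.354 yaw 74.20 tilt [-1.e+00  2.e-04  5.e-04] q6 -1.86 [ 0.6059 -0.2615  0.2081]
```

View pics/w16.png

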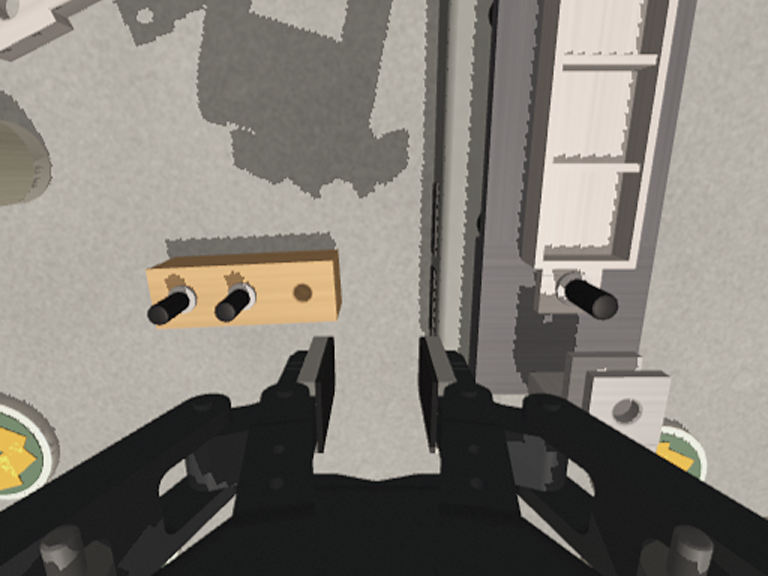

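Call:
move_arm --commands '[0, -0.2, -0.94, 0, 0, -0.2, -0.94, 0, 0, -0.2, -0.94, 0, 0, -0.18, -0.94, 0, 1, 0, 0, 0, 1, 0, 0, 0, 1, 0, 0, 0, 1, 0, 0, 0, 1, 0, 0, 0, 0.4, 0, 0, 0, 0.2, 0, 0, 0, 0, 0, 0, 0, 0, 0, 0, 0]'

```text
time: 28.58
eef_pos: [0.5998, -0.358, 0.0694]
tcp_rot: [-0.427, 0.564, 0.426, 0.564]
contact_force: [0.6, 0.6, 0.3]
opening: 0.351
```

Run:
```python
from h import *
go(.599,-.3573,.068)
snap('w17')
```

```text
t28.57 turn units -0.00; then shift units x 0.06 y 0.04 z 0.02 ; before turn axes: y 0.04 z 0.02 F [0.6 0.6 0.3] op 0.351 yaw 74.22 tilt [-1.0e+00 -2.1e-03 -9.0e-04] q6 -1.98 [ 0.5998 -0.358   0.0694]
```

View pics/w17.png

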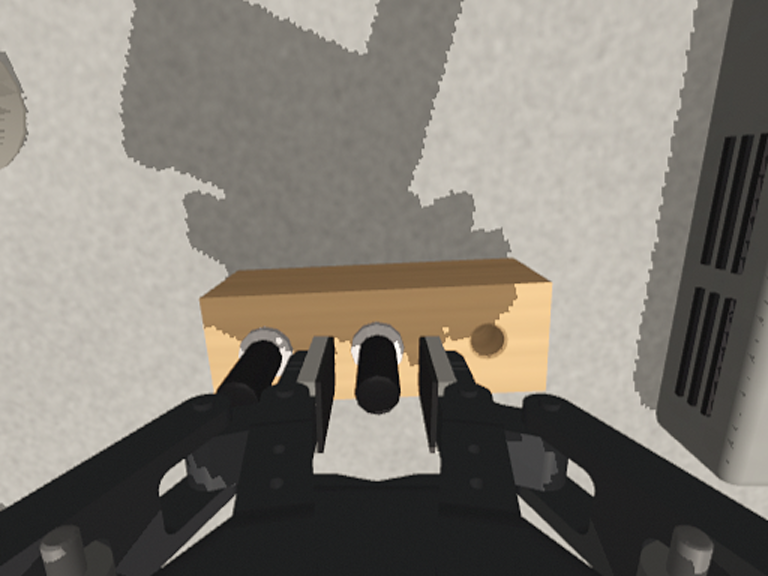

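Call:
move_arm --commands '[0.04, 0.04, 0.02, 0, 0, 0, 0, 0]'

```text
time: 28.88
eef_pos: [0.5983, -0.3565, 0.0673]
tcp_rot: [-0.427, 0.564, 0.427, 0.564]
contact_force: [-0.6, -1.1, 0.6]
opening: 0.352
```

Call:
move_arm --commands '[0, 0, 0, 0, 0, 0, 0, 0, 0, 0, 0, 0, 0, 0, 0, 0]' --jaw 5

```text
time: 29.38
eef_pos: [0.5984, -0.3567, 0.0672]
tcp_rot: [-0.427, 0.564, 0.427, 0.564]
contact_force: [-0.3, 0.7, 1.0]
opening: 0.147
```

Call:
move_arm --commands '[-0.3, 0, 0, 0, -0.8, 0, 0, 0, -1, 0, 0, 0, -1, 0, 0, 0, -1, 0, 0, 0, -0.6, 0, 0, 0, 0, 0, 0, 0, 0, 0, 0, 0]'

```text
time: 30.38
eef_pos: [0.5978, -0.3563, 0.1835]
tcp_rot: [-0.426, 0.564, 0.427, 0.564]
contact_force: [-0.3, 0.4, -0.5]
opening: 0.151
```

Run:
```python
from h import *
go(.4595,-.1045,.184)
snap('w18')
```

```text
t30.38 turn units -0.00; then shift units x -0.02 y 8.06 z 8.19 ; before turn axes: y 8.06 z 8.19 F [-0.3  0.4 -0.5] op 0.151 yaw 74.22 tilt [-1.0e+00  1.8e-03  8.0e-04] q6 -1.98 [ 0.5978 -0.3563  0.1835]
```

View pics/w18.png

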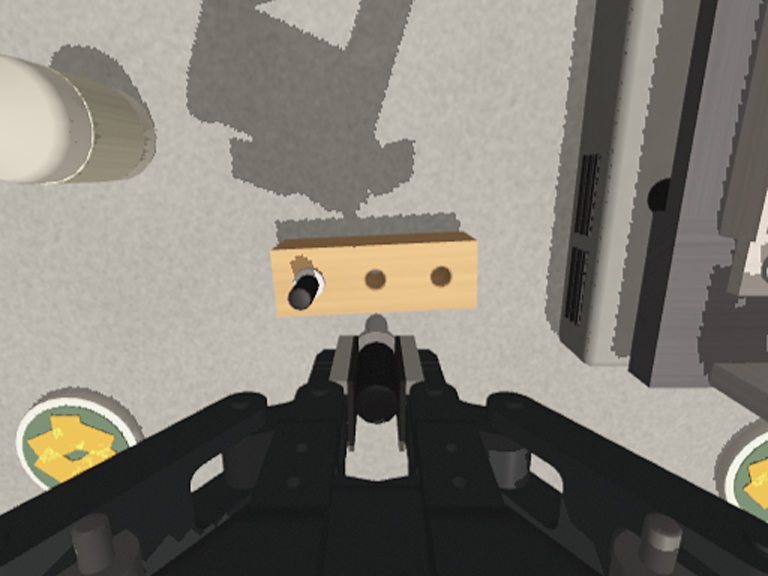

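Call:
move_arm --commands '[0, 0.7, 0.7, 0, 0, 0.9, 0.93, 0, 0, 0.9, 0.93, 0, 0, 0.9, 0.93, 0, 0, 0.9, 0.93, 0, 0, 0.9, 0.93, 0, 0, 0.9, 0.93, 0, 0, 0.9, 0.93, 0, 0, 0.6, 0.6, 0, 0, 0.36, 0.35, 0, 0, 0, 0, 0, 0, 0, 0, 0]'

```text
time: 31.92
eef_pos: [0.4628, -0.1069, 0.1848]
tcp_rot: [-0.427, 0.564, 0.426, 0.564]
contact_force: [0.8, -0.6, -0.8]
opening: 0.147
```

Run:
```python
from h import *
go(.4595,-.1045,.184)
C,im=snap('w19')
cv2.imwrite('pics/c19.png',cv2.resize(im[170:240,205:305],None,fx=7,fy=7,interpolation=cv2.INTER_CUBIC)[:,:,::-1])
```

```text
t31.93 turn units -0.00; then shift units x 0.03 y 0.15 z 0.05 ; before turn axes: y 0.15 z 0.05 F [ 0.8 -0.6 -0.8] op 0.147 yaw 74.19 tilt [-1.e+00 -8.e-04 -3.e-04] q6 -1.74 [ 0.4628 -0.1069  0.1848]
```

View pics/w19.png

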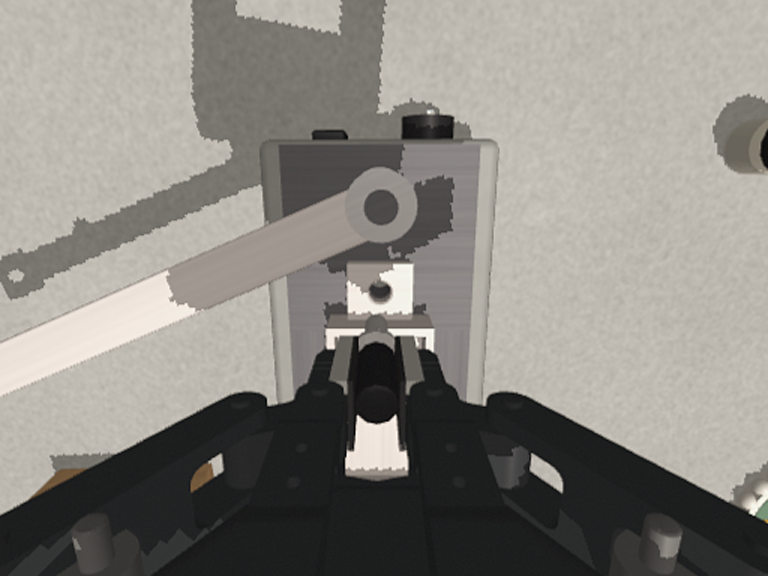

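View pics/c19.png

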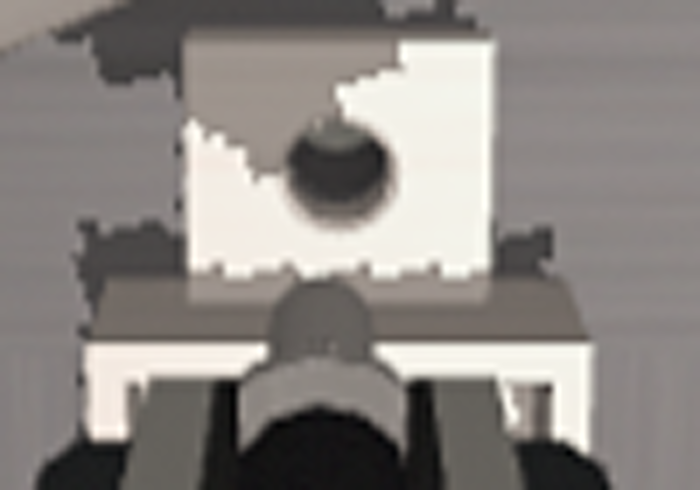

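Run:
```python
from h import *
C,im=load('w19')
h=plane(C,(253.6,194.7),.098);s=ctrl.get_state()
M=R.from_quat(s['tcp_rot']).as_matrix();t=M.T@(h-s['eef_pos']);print(h,'in tool mm',t*1e3,'units',t/.025)
```

```text
[ 0.45981156 -0.104009    0.098     ] in tool mm [86.75335138  3.69289003  2.03672797] units [3.47013406 0.1477156  0.08146912]
```

Call:
move_arm --commands '[0, 0.13, 0.08, 0, 0.3, 0, 0, 0, 0.5, 0, 0, 0, 0.4, 0, 0, 0, 0.2, 0, 0, 0, 0, 0, 0, 0]'

```text
time: 32.72
eef_pos: [0.4594, -0.1033, 0.1489]
tcp_rot: [-0.426, 0.564, 0.427, 0.564]
contact_force: [0.3, 0.5, 0.4]
opening: 0.147
```

Run:
```python
from h import *
go(.4598,-.104,.12,74.14)
snap('w20',6,(200,170,310,250))
```

```text
t32.73 turn units 0.02; then shift units x 1.16 y -0.02 z -0.02 ; before turn axes: y -0.02 z -0.02 F [0.3 0.5 0.4] op 0.147 yaw 74.22 tilt [-1.0e+00  1.3e-03  2.0e-04] q6 -1.73 [ 0.4594 -0.1033  0.1489]
```

View pics/w20.png

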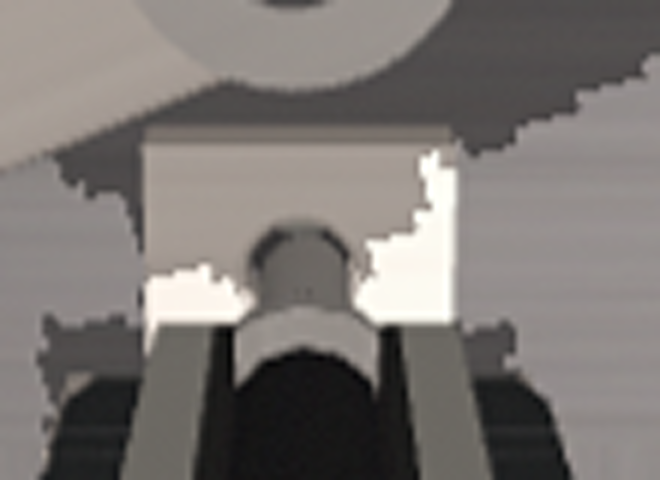

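In the hole; pushing home in steps.

Call:
move_arm --commands '[0.3, 0, 0, 0, 0.3, 0, 0, 0, 0.2, 0, 0, 0, 0.1, 0, 0, 0, 0, 0, 0, 0]'

```text
time: 33.4
eef_pos: [0.4592, -0.1034, 0.1264]
tcp_rot: [-0.426, 0.564, 0.427, 0.563]
contact_force: [-3.4, -1.2, -2.4]
opening: 0.145
```

Call:
move_arm --commands '[0.15, 0, 0, 0, 0.1, 0, 0, 0, 0.04, 0, 0, 0, 0, 0, 0, 0]'

```text
time: 33.9
eef_pos: [0.4592, -0.1034, 0.1198]
tcp_rot: [-0.426, 0.564, 0.427, 0.563]
contact_force: [-5.0, -1.2, 3.0]
opening: 0.145
```

Run:
```python
from h import *
go(.4598,-.104,.12,74.14)
snap('w21',6,(200,170,310,250))
```

```text
t33.90 turn units 0.02; then shift units x -0.01 y -0.03 z -0.01 ; before turn axes: y -0.03 z -0.01 F [-5.  -1.2  3. ] op 0.145 yaw 74.23 tilt [-1.0e+00  1.6e-03 -4.0e-04] q6 -1.73 [ 0.4592 -0.1034  0.1198]
```

View pics/w21.png

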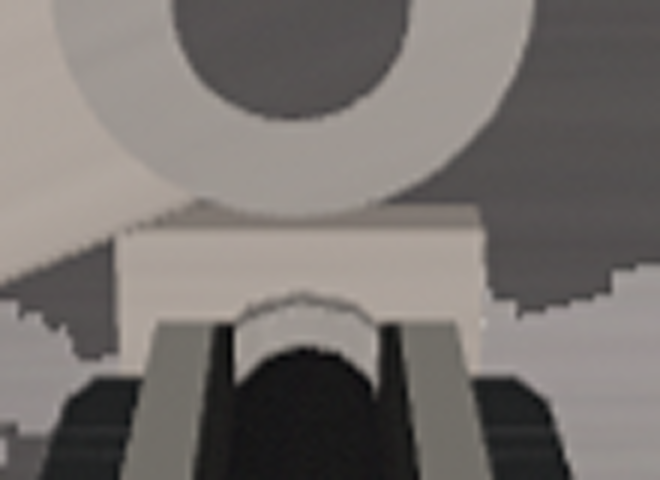

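Call:
move_arm --commands '[0.05, 0, 0, 0, 0.04, 0, 0, 0, 0, 0, 0, 0]'

```text
time: 34.33
eef_pos: [0.4594, -0.1035, 0.1191]
tcp_rot: [-0.426, 0.564, 0.427, 0.563]
contact_force: [-9.1, 1.1, 9.9]
opening: 0.146
```

Call:
move_arm --commands '[0, 0, 0, 0, 0, 0, 0, 0, -0.3, 0, 0, 0, -0.8, 0, 0, 0, -1, 0, 0, 0, -1, 0, 0, 0, -1, 0, 0, 0, -1, 0, 0, 0, -1, 0, 0, 0, 0, 0, 0, 0, 0, 0, 0, 0]' --jaw 28

```text
time: 35.7
eef_pos: [0.4594, -0.1032, 0.2692]
tcp_rot: [-0.426, 0.564, 0.427, 0.564]
contact_force: [0.1, -0.2, -1.0]
opening: 0.326
```

Run:
```python
from h import *
go(.42,.24,.25,20)
snap('w22')
save('scene','s1',(175,130,375,270),4)
save('side','d1',(140,130,345,310),3.8)
```

```text
t35.70 turn units 10.84; then shift units x 0.77 y 13.44 z 3.21 ; before turn axes: y 5.25 z 12.78 F [ 0.1 -0.2 -1. ] op 0.326 yaw 74.22 tilt [-1.e+00  9.e-04  3.e-04] q6 -1.73 [ 0.4594 -0.1032  0.2692]
```

View pics/s1.png

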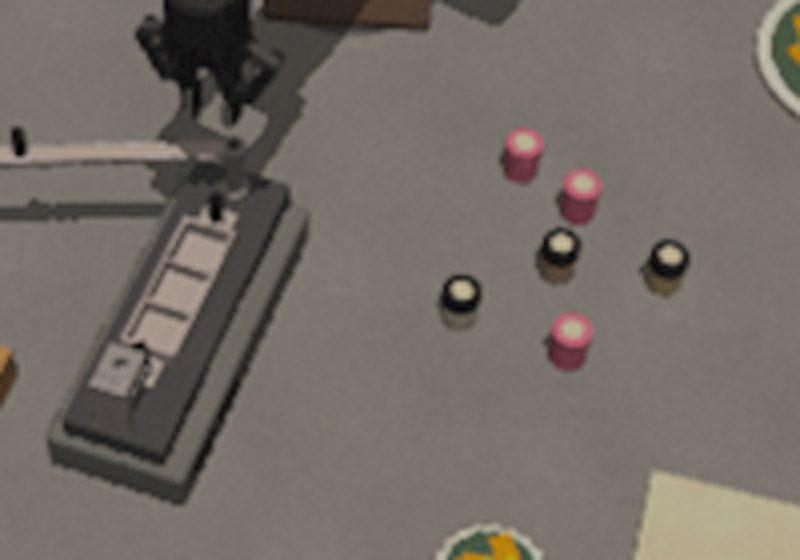

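View pics/d1.png

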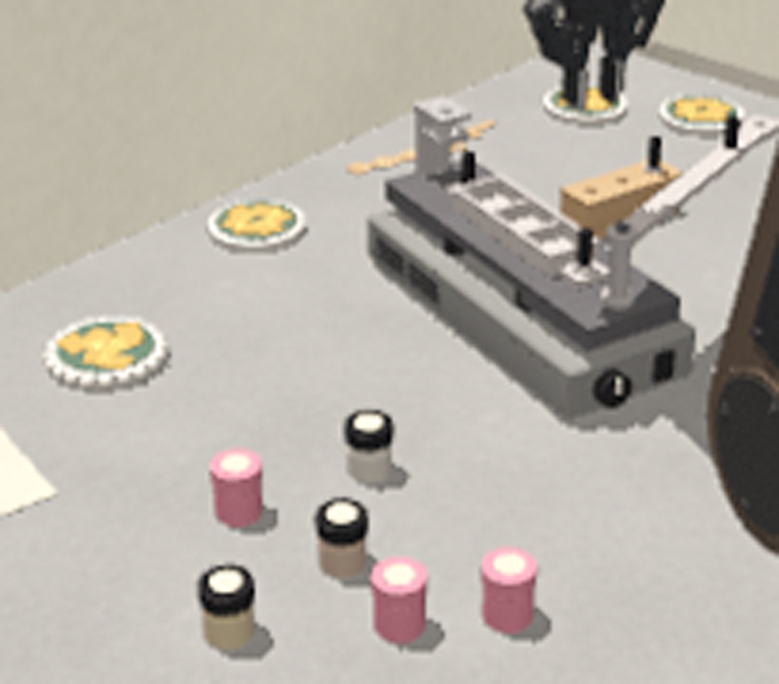

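Run:
```python
from h import *
C=cam('scene');S=cam('side')
for n,a,b in [('A',(460,288),(369,423)),('B',(562,243),(341,513)),('C',(670,256),(226,581)),('pinkT',(523,143),(509,565)),('pinkM',(582,184),(400,574)),('pinkB',(573,329),(236,462))]:
    a=(a[0]/4+175,a[1]/4+130);b=(b[0]/3.8+140,b[1]/3.8+130)
    print(n,plane(C,a,.048).round(4),plane(S,b,.048).round(4),tri(C,a,S,b)[0].round(4))
```

```text
A [0.4807 0.1421 0.048 ] [0.4814 0.1456 0.048 ] [0.4815 0.1433 0.0476]
B [0.4159 0.2428 0.048 ] [0.4162 0.2428 0.048 ] [0.416  0.2428 0.0481]
C [0.4224 0.3511 0.048 ] [0.4214 0.3509 0.048 ] [0.4219 0.3509 0.0476]
pinkT [0.2883 0.2018 0.048 ] [0.2868 0.2046 0.048 ] [0.2877 0.2024 0.0466]
pinkM [0.3378 0.2633 0.048 ] [0.3371 0.2637 0.048 ] [0.3374 0.2633 0.0476]
pinkB [0.5199 0.2536 0.048 ] [0.5205 0.2525 0.048 ] [0.52   0.2533 0.0485]
```

Jar A has been knocked: now at (0.481,0.144). B and C are unchanged. Both pins stand with collars on the lugs. Heading for jar A.

Run:
```python
from h import *
go(.5195,.133,.18)
```

```text
t35.85 turn units -0.00; then shift units x 3.54 y 0.25 z 9.75 ; before turn axes: y 0.24 z 9.74 F [0.1 0.5 0.1] op 0.326 yaw 74.21 tilt [-1.0e+00  2.5e-03  5.0e-04] q6 -1.73 [ 0.4592 -0.1031  0.2685]
```

Call:
move_arm --commands '[0, 0, 1, 0, 0, 0, 1, 0, 0, 0.05, 1, 0, 0, 0.05, 1, 0, 0, 0.05, 1, 0, 0, 0.05, 1, 0, 0, 0.05, 1, 0, 0.8, 0, 1, 0, 0.8, 0, 1, 0, 0.8, 0, 0.75, 0, 0.8, 0, 0, 0, 0.3, 0, 0, 0, 0, 0, 0, 0, 0, 0, 0, 0]' --jaw 65

```text
time: 37.6
eef_pos: [0.5205, 0.1326, 0.1835]
tcp_rot: [-0.427, 0.564, 0.426, 0.564]
contact_force: [0.3, 0.3, 1.2]
opening: 0.762
```

Run:
```python
from h import *
go(.5195,.133,.18)
snap('w23')
```

```text
t37.60 turn units -0.00; then shift units x 0.14 y 0.04 z 0.00 ; before turn axes: y 0.04 z 0.00 F [0.3 0.3 1.2] op 0.762 yaw 74.19 tilt [-1.0e+00 -1.4e-03  5.0e-04] q6 -1.23 [0.5205 0.1326 0.1835]
```

View pics/w23.png

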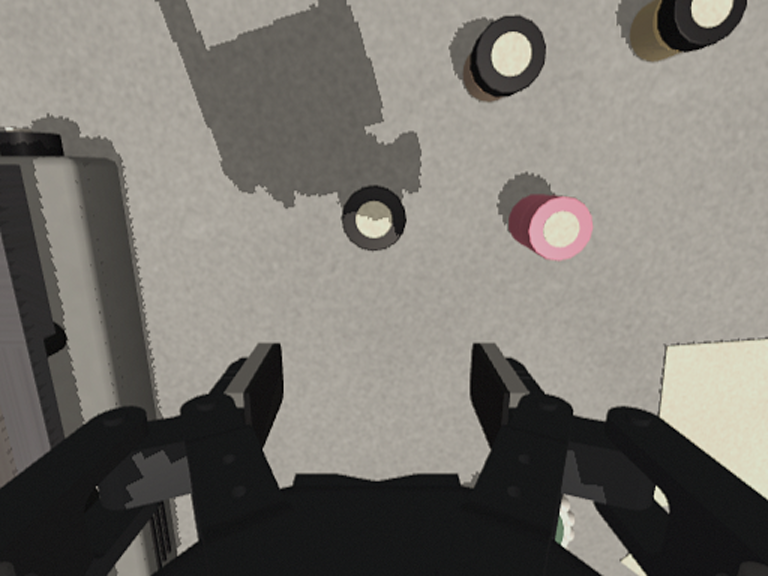

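Run:
```python
from h import *
C,_=load('w23')
a=plane(C,(374/1.5,219/1.5),.048);b=plane(C,(512/1.5,54/1.5),.048);c=plane(C,(712/1.5,12/1.5),.048);print(a,b,c)
go(a[0],a[1],.12);go(a[0],a[1],.036)
```

```text
[0.48519268 0.14115557 0.048     ] [0.41832521 0.24021829 0.048     ] [0.42771137 0.34916    0.048     ]
t37.65 turn units -0.00; then shift units x 2.55 y 1.46 z -0.06 ; before turn axes: y 1.46 z -0.06 F [ 1.1  0.1 -0.2] op 0.764 yaw 74.19 tilt [-1.0e+00 -1.8e-03  7.0e-04] q6 -1.23 [0.5206 0.1327 0.1836]
t37.65 turn units -0.00; then shift units x 5.91 y 1.46 z -0.06 ; before turn axes: y 1.47 z -0.06 F [ 1.1  0.1 -0.2] op 0.764 yaw 74.19 tilt [-1.0e+00 -1.8e-03  7.0e-04] q6 -1.23 [0.5206 0.1327 0.1836]
```

Call:
move_arm --commands '[1, 0.75, -0.03, 0, 1, 0.75, -0.03, 0, 1, 0, 0, 0, 1, 0, 0, 0, 1, 0, 0, 0, 0.7, 0, 0, 0, 0.2, 0, 0, 0, 0, 0, 0, 0, 0, 0, 0, 0]'

```text
time: 38.78
eef_pos: [0.4844, 0.1417, 0.0361]
tcp_rot: [-0.427, 0.563, 0.426, 0.565]
contact_force: [-0.2, 0.2, -0.0]
opening: 0.763
```

Run:
```python
from h import *
go(.485,.1412,.036)
snap('w24')
```

```text
t38.77 turn units -0.00; then shift units x 0.00 y -0.03 z -0.01 ; before turn axes: y -0.03 z -0.01 F [-0.2  0.2 -0. ] op 0.763 yaw 74.22 tilt [-1.0e+00 -1.9e-03  7.0e-04] q6 -1.21 [0.4844 0.1417 0.0361]
```

View pics/w24.png

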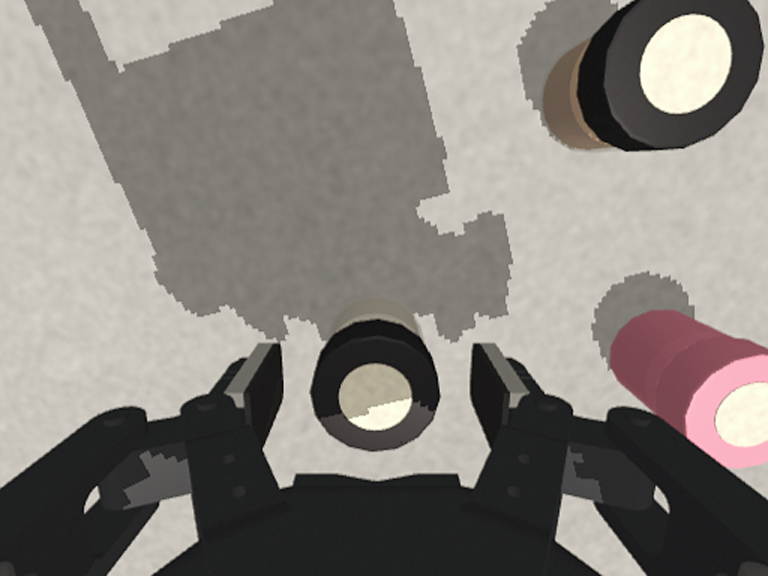

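Call:
move_arm --commands '[0, 0, 0, 0, 0, 0, 0, 0, 0, 0, 0, 0, 0, 0, 0, 0, 0, 0, 0, 0]' --jaw 30 --force 30

```text
time: 39.45
eef_pos: [0.484, 0.1416, 0.0357]
tcp_rot: [-0.427, 0.564, 0.426, 0.564]
contact_force: [-1.8, 0.0, 5.3]
opening: 0.458
```

Call:
move_arm --commands '[-0.3, 0, 0, 0, -0.8, 0, 0, 0, -1, 0, 0, 0, -1, 0, 0, 0, -1, 0, 0, 0, -1, 0, 0, 0, -1, 0, 0, 0, -0.4, 0, 0, 0, 0, 0, 0, 0]'

```text
time: 40.58
eef_pos: [0.4836, 0.1416, 0.1977]
tcp_rot: [-0.427, 0.564, 0.426, 0.564]
contact_force: [0.3, -0.7, -0.7]
opening: 0.456
```

Run:
```python
from h import *
go(.5958,-.1421,.19)
snap('w25')
```

```text
t40.58 turn units -0.00; then shift units x 0.31 y -7.41 z -9.70 ; before turn axes: y -7.41 z -9.70 F [ 0.3 -0.7 -0.7] op 0.456 yaw 74.22 tilt [-1.e+00 -7.e-04  3.e-04] q6 -1.21 [0.4836 0.1416 0.1977]
```

View pics/w25.png

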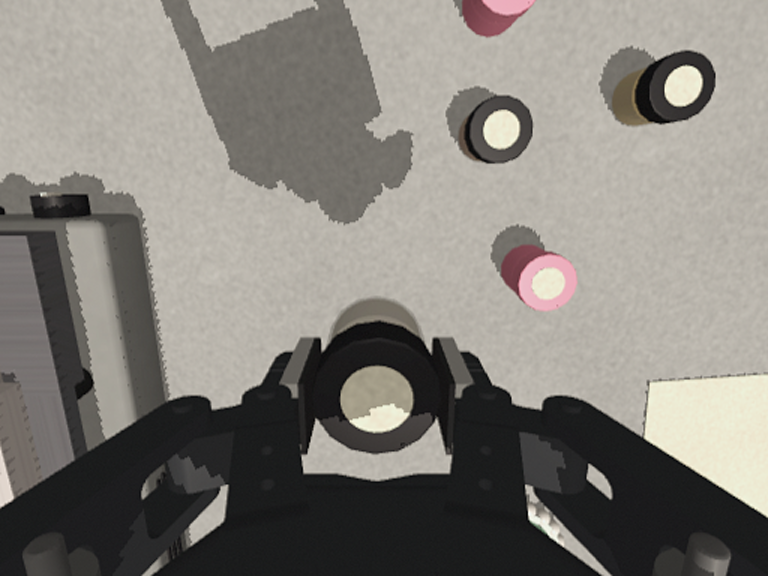

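Call:
move_arm --commands '[0, -0.6, -0.8, 0, 0, -0.74, -0.97, 0, 0, -0.74, -0.97, 0, 0, -0.74, -0.97, 0, 0, -0.74, -0.97, 0, 0, -0.74, -0.97, 0, 0, -0.74, -0.97, 0, 0, -0.74, -0.97, 0, 0, -0.74, -0.97, 0, 0, -0.5, -0.7, 0, 0, -0.35, -0.4, 0, 0, 0, 0, 0, 0, 0, 0, 0]'

```text
time: 42.25
eef_pos: [0.5949, -0.1401, 0.1973]
tcp_rot: [-0.426, 0.564, 0.427, 0.564]
contact_force: [0.6, -0.5, 0.0]
opening: 0.456
```

Run:
```python
from h import *
C,_=load('w25')
print(plane(C,(502/1.5,129/1.5),.048),plane(C,(684/1.5,86/1.5),.048))
go(.5958,-.1421,.1307)
snap('w26')
```

```text
[0.41829894 0.24011862 0.048     ] [0.42415794 0.34975315 0.048     ]
t42.25 turn units -0.00; then shift units x 2.66 y -0.06 z -0.07 ; before turn axes: y -0.06 z -0.07 F [ 0.6 -0.5  0. ] op 0.456 yaw 74.25 tilt [-1.e+00  8.e-04  4.e-04] q6 -1.69 [ 0.5949 -0.1401  0.1973]
```

View pics/w26.png

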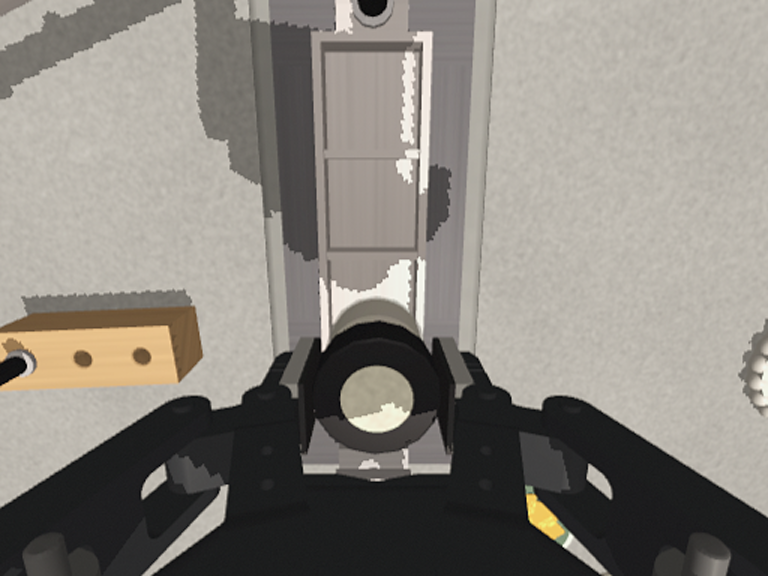

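Run:
```python
from h import *
C,im=load('w26');s=ctrl.get_state();M=R.from_quat(s['tcp_rot']).as_matrix()
cv2.imwrite('pics/c26.png',cv2.resize(im[15:235,195:305],None,fx=6,fy=2.7,interpolation=cv2.INTER_CUBIC)[:,:,::-1])
for u in [(374,250),(374,154),(374,36),(317,250),(428,250),(313,60),(432,60)]:
    print(u,(M.T@(plane(C,(u[0]/1.5,u[1]/1.5),.112)-s['eef_pos'])*1e3).round(1))
```

```text
(374, 250) [85.5 26.3 -1.4]
(374, 154) [85.5 72.8 -1.3]
(374, 36) [ 85.6 123.3  -1.2]
(317, 250) [ 85.5  26.3 -30.3]
(428, 250) [85.5 26.3 25.9]
(313, 60) [ 85.5 113.6 -28.9]
(432, 60) [ 85.6 113.5  25.1]
```

View pics/c26.png

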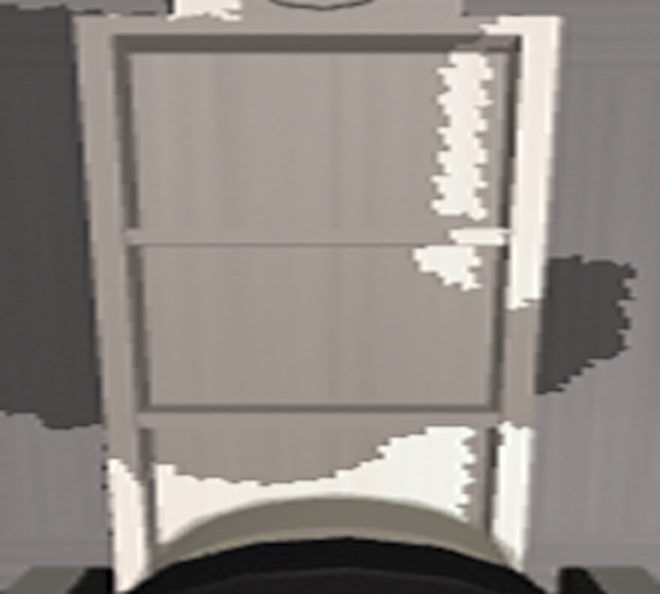

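Call:
move_arm --commands '[0, 0.02, -0.075, 0, 1, 0, 0, 0, 0.8, 0, 0, 0, 0.5, 0, 0, 0, 0.3, 0, 0, 0, 0.05, 0, 0, 0, 0, 0, 0, 0]'

```text
time: 43.18
eef_pos: [0.5946, -0.1428, 0.132]
tcp_rot: [-0.427, 0.564, 0.426, 0.564]
contact_force: [0.2, 0.1, -0.2]
opening: 0.459
```

Run:
```python
from h import *
go(.5958,-.1421,.1307)
snap('w27')
```

```text
t43.17 turn units -0.00; then shift units x 0.05 y -0.04 z 0.04 ; before turn axes: y -0.04 z 0.04 F [ 0.2  0.1 -0.2] op 0.459 yaw 74.22 tilt [-1.0e+00 -1.1e-03 -1.0e-04] q6 -1.70 [ 0.5946 -0.1428  0.132 ]
```

View pics/w27.png

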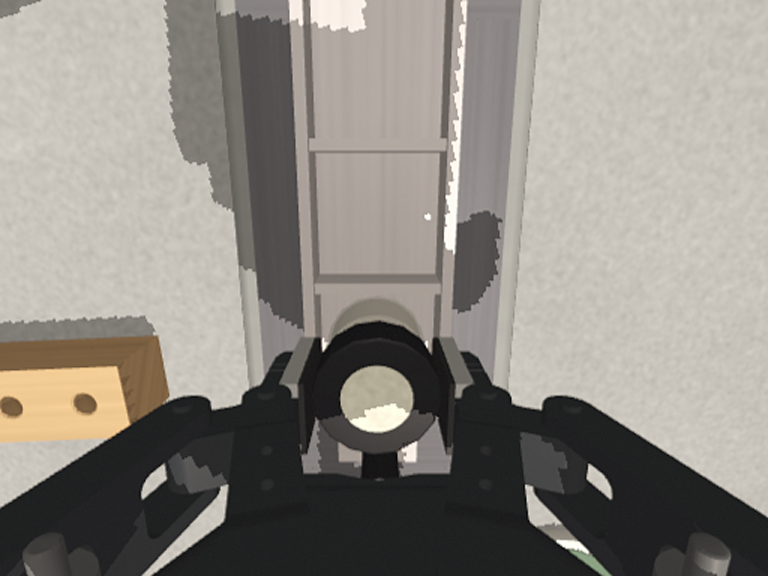

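Call:
move_arm --commands '[0.06, 0, 0.02, 0, 0, 0, 0, 0]'

```text
time: 43.48
eef_pos: [0.5943, -0.1421, 0.13]
tcp_rot: [-0.427, 0.564, 0.427, 0.564]
contact_force: [-0.1, 1.0, -0.5]
opening: 0.452
```

Call:
move_arm --commands '[0, 0, 0, 0, 0, 0, 0, 0, -0.3, 0, 0, 0, -0.8, 0, 0, 0, -1, 0, 0, 0, -1, 0, 0, 0, -1, 0, 0, 0, -0.5, 0, 0, 0, 0, 0, 0, 0]' --jaw 62

```text
time: 44.6
eef_pos: [0.5949, -0.1423, 0.2468]
tcp_rot: [-0.428, 0.563, 0.426, 0.564]
contact_force: [0.4, 0.2, -1.0]
opening: 0.721
```

Run:
```python
from h import *
C=cam('scene');
save('scene','s2',(175,130,375,270),4)
go(.4183+.0385,.2402-.011,.18)
```

```text
t44.65 turn units -0.00; then shift units x 2.61 y 9.33 z 12.80 ; before turn axes: y 9.33 z 12.80 F [-0.1  0.1 -0.7] op 0.729 yaw 74.22 tilt [-1.e+00 -7.e-04 -1.e-04] q6 -1.70 [ 0.5943 -0.1421  0.2452]
```

View pics/s2.png

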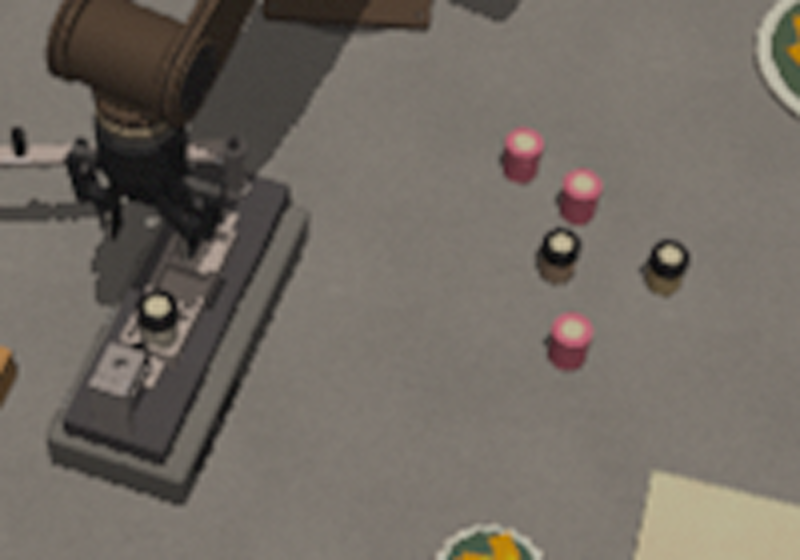

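Call:
move_arm --commands '[0, 0.72, 0.985, 0, 0, 0.72, 0.985, 0, 0, 0.72, 0.985, 0, 0, 0.72, 0.985, 0, 0, 0.72, 0.985, 0, 0, 0.72, 0.985, 0, 0, 0.72, 0.985, 0, 0, 0.72, 0.985, 0, 0, 0.72, 0.985, 0, 0.5, 0.72, 0.985, 0, 0.6, 0.72, 0.985, 0, 0.8, 0.72, 0.985, 0, 0.7, 0.6, 0.9, 0, 0, 0, 0, 0, 0, 0, 0, 0]'

```text
time: 46.52
eef_pos: [0.4586, 0.2263, 0.1796]
tcp_rot: [-0.427, 0.564, 0.427, 0.564]
contact_force: [0.9, -0.2, 1.0]
opening: 0.722
```

Run:
```python
from h import *
go(.4183,.2402,.036)
snap('w28')
```

```text
t46.52 turn units -0.00; then shift units x 5.75 y 1.70 z 0.10 ; before turn axes: y 1.70 z 0.10 F [ 0.9 -0.2  1. ] op 0.722 yaw 74.23 tilt [-1.e+00  3.e-04 -7.e-04] q6 -1.04 [0.4586 0.2263 0.1796]
```

View pics/w28.png

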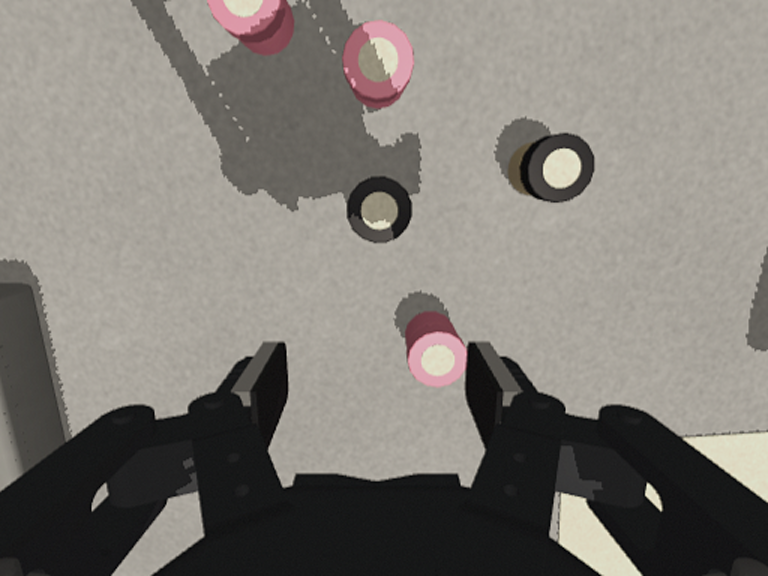

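Run:
```python
from h import *
C,_=load('w28')
b=plane(C,(379.5/1.5,210/1.5),.048);c=plane(C,(561/1.5,168/1.5),.048);print(b,c)
go(b[0],b[1],.036)
```

```text
[0.41829783 0.23949945 0.048     ] [0.42387622 0.34840606 0.048     ]
t46.58 turn units -0.00; then shift units x 5.77 y 1.71 z 0.07 ; before turn axes: y 1.71 z 0.07 F [ 0.4 -0.6 -0.6] op 0.726 yaw 74.18 tilt [-1.e+00 -5.e-04 -0.e+00] q6 -1.04 [0.459  0.2262 0.1801]
```

Call:
move_arm --commands '[0, 0.85, 0.04, 0, 0, 0.82, 0.03, 0, 1, 0, 0, 0, 1, 0, 0, 0, 1, 0, 0, 0, 1, 0, 0, 0, 1, 0, 0, 0, 0.55, 0, 0, 0, 0.2, 0, 0, 0, 0, 0, 0, 0, 0, 0, 0, 0]'

```text
time: 47.95
eef_pos: [0.4195, 0.2401, 0.0371]
tcp_rot: [-0.427, 0.563, 0.426, 0.565]
contact_force: [-0.5, -0.4, 0.5]
opening: 0.73
```

Run:
```python
from h import *
go(.4183,.2395,.0357)
snap('w29')
```

```text
t47.95 turn units -0.00; then shift units x 0.05 y 0.04 z -0.04 ; before turn axes: y 0.04 z -0.04 F [-0.5 -0.4  0.5] op 0.73 yaw 74.22 tilt [-1.     -0.0016  0.0011] q6 -0.99 [0.4195 0.2401 0.0371]
```

View pics/w29.png

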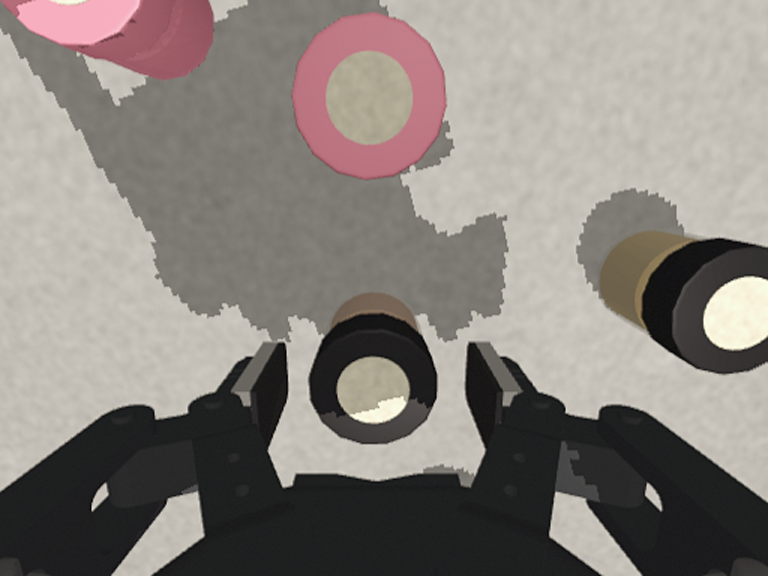

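Call:
move_arm --commands '[0.05, 0.04, -0.03, 0, 0, 0, 0, 0]'

```text
time: 48.25
eef_pos: [0.4176, 0.2393, 0.0349]
tcp_rot: [-0.427, 0.564, 0.427, 0.564]
contact_force: [-0.2, 1.0, 0.3]
opening: 0.727
```

Call:
move_arm --commands '[0, 0, 0, 0, 0, 0, 0, 0, 0, 0, 0, 0, 0, 0, 0, 0, 0, 0, 0, 0]' --jaw 30

```text
time: 48.88
eef_pos: [0.4178, 0.2394, 0.035]
tcp_rot: [-0.427, 0.564, 0.427, 0.564]
contact_force: [0.3, 0.8, 2.2]
opening: 0.455
```

Call:
move_arm --commands '[-0.3, 0, 0, 0, -0.8, 0, 0, 0, -1, 0, 0, 0, -1, 0, 0, 0, -1, 0, 0, 0, -1, 0, 0, 0, -1, 0, 0, 0, -0.5, 0, 0, 0, 0, 0, 0, 0]'

```text
time: 50.0
eef_pos: [0.4179, 0.2394, 0.2005]
tcp_rot: [-0.427, 0.563, 0.426, 0.564]
contact_force: [0.3, -0.0, -1.1]
opening: 0.456
```

Run:
```python
from h import *
go(.5465,-.1287,.2)
snap('w30')
```

```text
t50.00 turn units -0.00; then shift units x 0.02 y -8.95 z -12.77 ; before turn axes: y -8.95 z -12.77 F [ 0.3 -0.  -1.1] op 0.456 yaw 74.22 tilt [-1.0e+00 -1.4e-03  9.0e-04] q6 -0.99 [0.4179 0.2394 0.2005]
```

View pics/w30.png

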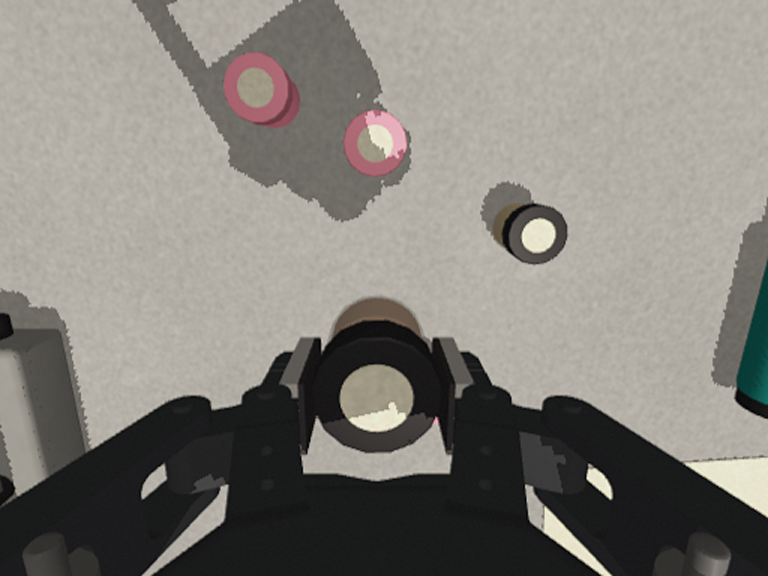

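Call:
move_arm --commands '[0, -0.6, -0.85, 0, 0, -0.68, -0.97, 0, 0, -0.68, -0.97, 0, 0, -0.68, -0.97, 0, 0, -0.68, -0.97, 0, 0, -0.68, -0.97, 0, 0, -0.68, -0.97, 0, 0, -0.68, -0.97, 0, 0, -0.68, -0.97, 0, 0, -0.68, -0.97, 0, 0, -0.68, -0.97, 0, 0, -0.68, -0.97, 0, 0, -0.5, -0.7, 0, 0, -0.37, -0.55, 0, 0, 0, 0, 0, 0, 0, 0, 0, 0, 0, 0, 0]'

```text
time: 52.18
eef_pos: [0.5459, -0.1279, 0.1998]
tcp_rot: [-0.427, 0.564, 0.427, 0.564]
contact_force: [-0.1, -0.1, -0.7]
opening: 0.456
```

Run:
```python
from h import *
C,_=load('w30');print(plane(C,(537/1.5,235/1.5),.048))
go(.5463,-.1285,.1302)
snap('w31')
```

```text
[0.4237162  0.34780947 0.048     ]
t52.17 turn units -0.00; then shift units x 2.79 y -0.02 z -0.02 ; before turn axes: y -0.02 z -0.02 F [-0.1 -0.1 -0.7] op 0.456 yaw 74.27 tilt [-1.e+00  2.e-04  2.e-04] q6 -1.71 [ 0.5459 -0.1279  0.1998]
```

View pics/w31.png

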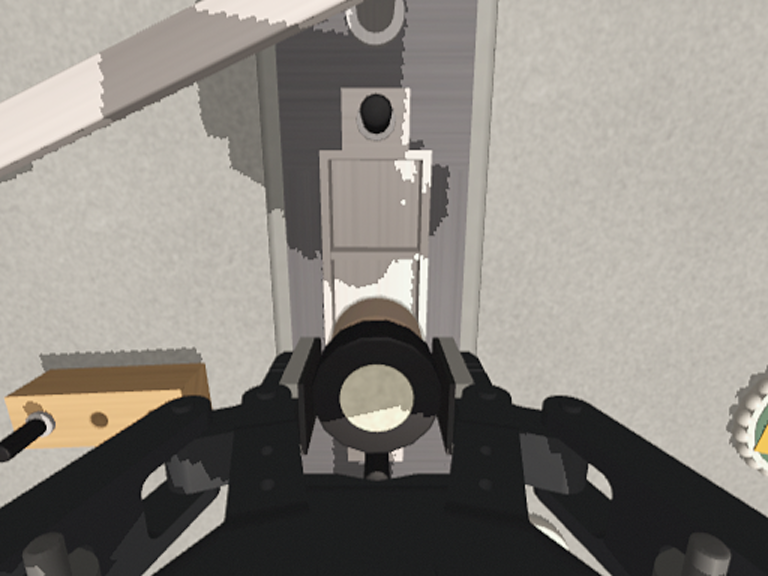

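Call:
move_arm --commands '[1, -0.02, -0.02, 0, 0.8, 0, 0, 0, 0.5, 0, 0, 0, 0.3, 0, 0, 0, 0.15, 0, 0, 0, 0, 0, 0, 0, 0, 0, 0, 0]'

```text
time: 53.1
eef_pos: [0.5469, -0.1296, 0.1318]
tcp_rot: [-0.427, 0.564, 0.426, 0.564]
contact_force: [-0.1, -0.1, -0.5]
opening: 0.457
```

Run:
```python
from h import *
go(.5463,-.1285,.1297)
snap('w32')
```

```text
t53.10 turn units -0.00; then shift units x 0.08 y 0.03 z 0.03 ; before turn axes: y 0.03 z 0.03 F [-0.1 -0.1 -0.5] op 0.457 yaw 74.22 tilt [-1.0e+00 -1.3e-03 -2.0e-04] q6 -1.71 [ 0.5469 -0.1296  0.1318]
```

View pics/w32.png

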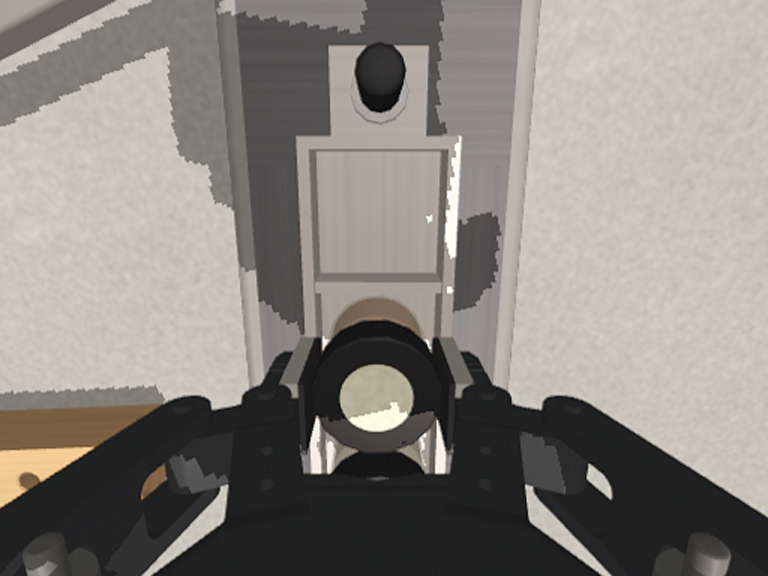

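Jar B is in the middle pocket, jar A behind it upright. Releasing.

Call:
move_arm --commands '[0.07, 0, 0.02, 0, 0, 0, 0, 0]'

```text
time: 53.4
eef_pos: [0.5465, -0.1288, 0.1292]
tcp_rot: [-0.427, 0.564, 0.427, 0.564]
contact_force: [-0.3, -0.2, -1.9]
opening: 0.455
```

Call:
move_arm --commands '[0, 0, 0, 0, 0, 0, 0, 0, -0.3, 0, 0, 0, -0.8, 0, 0, 0, -1, 0, 0, 0, -1, 0, 0, 0, -1, 0, 0, 0, -0.5, 0, 0, 0, 0, 0, 0, 0]' --jaw 62

```text
time: 54.52
eef_pos: [0.5471, -0.1291, 0.2456]
tcp_rot: [-0.427, 0.563, 0.426, 0.564]
contact_force: [-0.0, 0.1, -0.3]
opening: 0.725
```

Run:
```python
from h import *
save('scene','s3',(175,130,375,270),4)
go(.424+.0385,.3485-.011,.18)
```

```text
t54.58 turn units -0.00; then shift units x 2.57 y 8.31 z 17.04 ; before turn axes: y 8.31 z 17.04 F [-0.4 -0.9 -0.7] op 0.729 yaw 74.22 tilt [-1.e+00 -1.e-04 -0.e+00] q6 -1.71 [ 0.5465 -0.1288  0.2442]
```

View pics/s3.png

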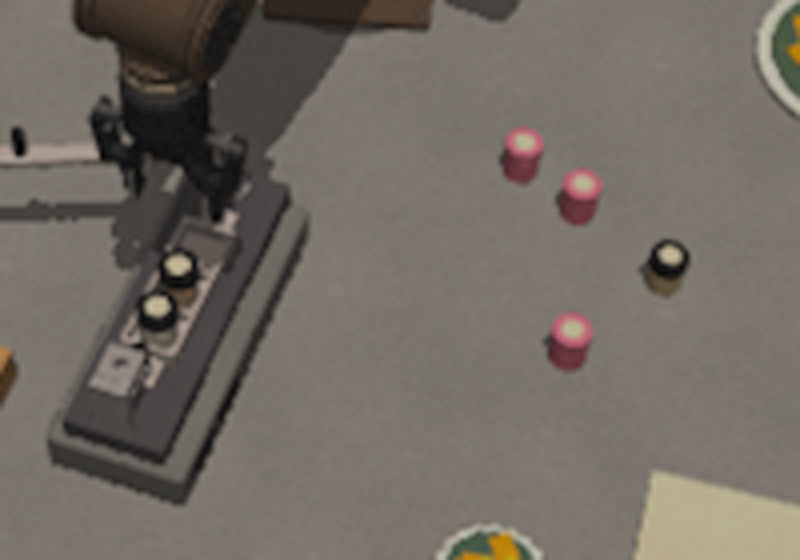

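Call:
move_arm --commands '[0, 0.5, 1, 0, 0, 0.5, 1, 0, 0, 0.5, 1, 0, 0, 0.5, 1, 0, 0, 0.5, 1, 0, 0, 0.5, 1, 0, 0, 0.5, 1, 0, 0, 0.5, 1, 0, 0, 0.5, 1, 0, 0, 0.5, 1, 0, 0, 0.5, 1, 0, 0, 0.5, 1, 0, 0, 0.5, 1, 0, 0.8, 0.5, 1, 0, 0.8, 0.5, 1, 0, 0.5, 0.5, 1, 0, 0.5, 0.3, 1, 0, 0, 0, 0, 0, 0, 0, 0, 0, 0, 0, 0, 0]'

```text
time: 57.08
eef_pos: [0.4628, 0.3358, 0.1796]
tcp_rot: [-0.426, 0.564, 0.426, 0.564]
contact_force: [-1.3, -0.1, 0.9]
opening: 0.724
```

Run:
```python
from h import *
go(.424,.3485,.036)
snap('w33')
```

```text
t57.08 turn units -0.00; then shift units x 5.75 y 1.63 z 0.06 ; before turn axes: y 1.63 z 0.06 F [-1.3 -0.1  0.9] op 0.724 yaw 74.16 tilt [-1.e+00 -4.e-04  1.e-04] q6 -0.84 [0.4628 0.3358 0.1796]
```

View pics/w33.png

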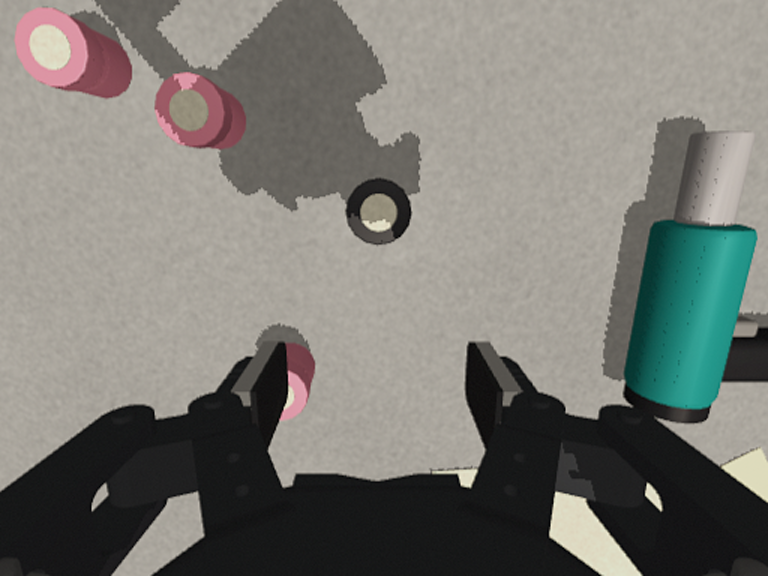

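Run:
```python
from h import *
C,_=load('w33');b=plane(C,(379/1.5,212/1.5),.048);print(b);go(b[0],b[1],.0353)
```

```text
[0.42376343 0.34849894 0.048     ]
t57.12 turn units -0.00; then shift units x 5.78 y 1.64 z 0.06 ; before turn axes: y 1.65 z 0.06 F [0.4 0.3 0.5] op 0.725 yaw 74.16 tilt [-1.e+00 -6.e-04  4.e-04] q6 -0.84 [0.4629 0.3359 0.1798]
```

Call:
move_arm --commands '[0, 0.82, 0.03, 0, 0, 0.8, 0.02, 0, 1, 0, 0, 0, 1, 0, 0, 0, 1, 0, 0, 0, 1, 0, 0, 0, 1, 0, 0, 0, 0.58, 0, 0, 0, 0.2, 0, 0, 0, 0, 0, 0, 0, 0, 0, 0, 0, 0, 0, 0, 0]'

```text
time: 58.62
eef_pos: [0.4244, 0.3491, 0.0357]
tcp_rot: [-0.427, 0.563, 0.427, 0.564]
contact_force: [0.4, -0.1, 0.2]
opening: 0.724
```

Run:
```python
from h import *
go(.4238,.3485,.0353)
snap('w34')
```

```text
t58.62 turn units -0.00; then shift units x 0.02 y 0.02 z -0.03 ; before turn axes: y 0.02 z -0.03 F [ 0.4 -0.1  0.2] op 0.724 yaw 74.21 tilt [-1.     -0.0011  0.0012] q6 -0.79 [0.4244 0.3491 0.0357]
```

View pics/w34.png

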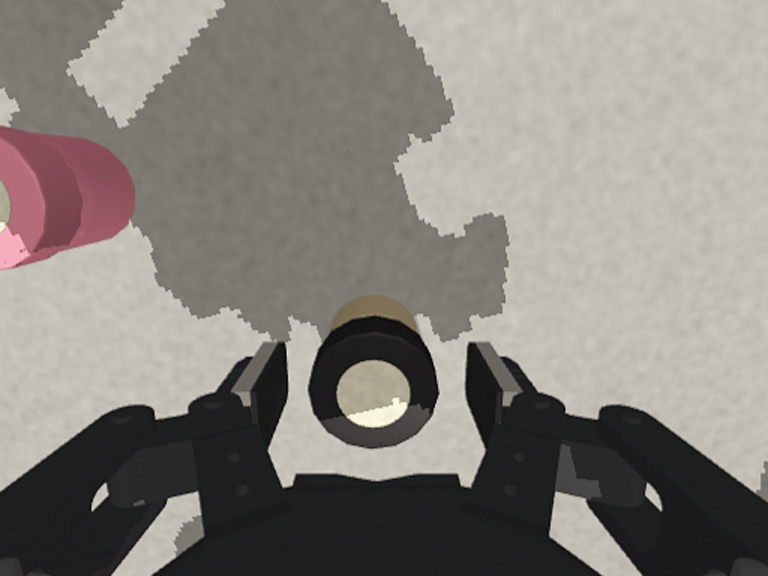

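Call:
move_arm --commands '[0, 0, 0, 0, 0, 0, 0, 0, 0, 0, 0, 0, 0, 0, 0, 0, 0, 0, 0, 0]' --jaw 30

```text
time: 59.3
eef_pos: [0.4241, 0.3488, 0.0352]
tcp_rot: [-0.427, 0.564, 0.427, 0.564]
contact_force: [-0.3, -0.5, 5.2]
opening: 0.454
```

Call:
move_arm --commands '[-0.3, 0, 0, 0, -0.8, 0, 0, 0, -1, 0, 0, 0, -1, 0, 0, 0, -1, 0, 0, 0, -1, 0, 0, 0, -1, 0, 0, 0, -0.6, 0, 0, 0, 0, 0, 0, 0]'

```text
time: 60.42
eef_pos: [0.4243, 0.349, 0.2033]
tcp_rot: [-0.427, 0.563, 0.427, 0.565]
contact_force: [-0.3, 0.2, -1.2]
opening: 0.457
```

Run:
```python
from h import *
go(.4992,-.1153,.2)
snap('w35')
```

```text
t60.42 turn units -0.00; then shift units x 0.13 y -7.93 z -17.06 ; before turn axes: y -7.93 z -17.06 F [-0.3  0.2 -1.2] op 0.457 yaw 74.22 tilt [-1.     -0.0016  0.0016] q6 -0.79 [0.4243 0.349  0.2033]
```

View pics/w35.png

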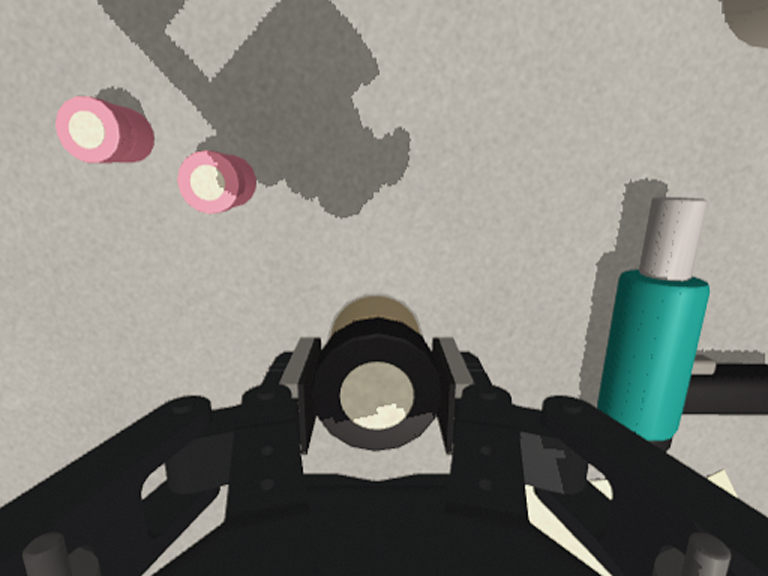

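Call:
move_arm --commands '[0, -0.35, -0.8, 0, 0, -0.46, -1, 0, 0, -0.46, -1, 0, 0, -0.46, -1, 0, 0, -0.46, -1, 0, 0, -0.46, -1, 0, 0, -0.46, -1, 0, 0, -0.46, -1, 0, 0, -0.46, -1, 0, 0, -0.46, -1, 0, 0, -0.46, -1, 0, 0, -0.46, -1, 0, 0, -0.46, -1, 0, 0, -0.46, -1, 0, 0, -0.46, -1, 0, 0, -0.46, -1, 0, 0, -0.46, -0.9, 0, 0, -0.2, -0.36, 0, 0, 0, 0, 0, 0, 0, 0, 0]'

```text
time: 62.98
eef_pos: [0.4978, -0.1146, 0.2018]
tcp_rot: [-0.426, 0.564, 0.427, 0.564]
contact_force: [0.3, 0.4, -0.6]
opening: 0.459
```

Run:
```python
from h import *
go(.4992,-.1153,.1302)
snap('w36')
```

```text
t62.98 turn units -0.00; then shift units x 2.86 y -0.06 z -0.01 ; before turn axes: y -0.06 z -0.01 F [ 0.3  0.4 -0.6] op 0.459 yaw 74.25 tilt [-1.0e+00  1.2e-03  5.0e-04] q6 -1.72 [ 0.4978 -0.1146  0.2018]
```

View pics/w36.png

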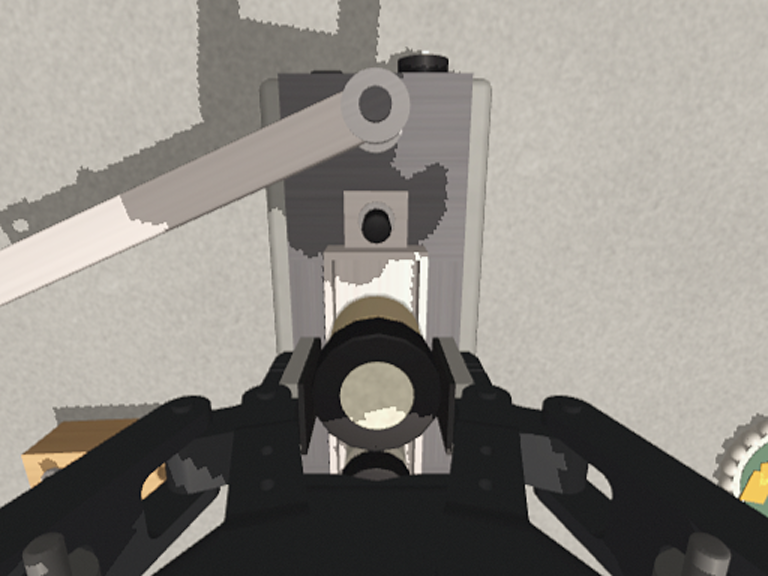

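Call:
move_arm --commands '[0.6, -0.03, -0.01, 0, 0.8, 0, 0, 0, 0.6, 0, 0, 0, 0.5, 0, 0, 0, 0.3, 0, 0, 0, 0, 0, 0, 0, 0, 0, 0, 0]'

```text
time: 63.9
eef_pos: [0.4993, -0.1161, 0.1329]
tcp_rot: [-0.427, 0.564, 0.426, 0.564]
contact_force: [0.1, 1.3, -1.1]
opening: 0.454
```

Run:
```python
from h import *
go(.4992,-.1153,.1297)
snap('w37')
```

```text
t63.90 turn units -0.00; then shift units x 0.13 y 0.01 z 0.03 ; before turn axes: y 0.01 z 0.03 F [ 0.1  1.3 -1.1] op 0.454 yaw 74.22 tilt [-1.0e+00 -1.2e-03 -2.0e-04] q6 -1.72 [ 0.4993 -0.1161  0.1329]
```

View pics/w37.png

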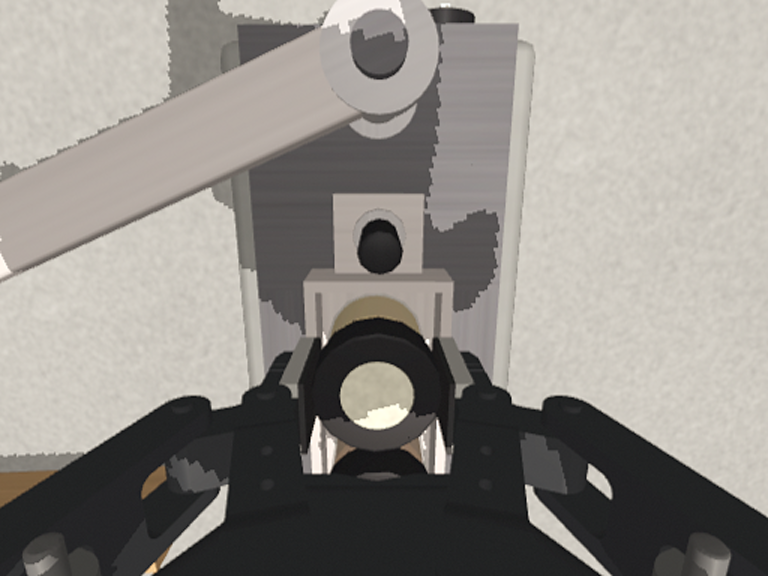

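Call:
move_arm --commands '[0.1, 0, 0.02, 0, 0, 0, 0, 0]'

```text
time: 64.2
eef_pos: [0.4989, -0.1154, 0.1299]
tcp_rot: [-0.427, 0.564, 0.427, 0.564]
contact_force: [1.2, -0.3, -0.6]
opening: 0.455
```

Call:
move_arm --commands '[0, 0, 0, 0, 0, 0, 0, 0, -0.3, 0, 0, 0, -0.8, 0, 0, 0, -1, 0, 0, 0, -1, 0, 0, 0, -1, 0, 0, 0, -0.7, 0, 0, 0, 0, 0, 0, 0, 0, 0, 0, 0]' --jaw 62

```text
time: 65.45
eef_pos: [0.4985, -0.1152, 0.2488]
tcp_rot: [-0.426, 0.564, 0.427, 0.564]
contact_force: [0.2, -0.2, 0.4]
opening: 0.726
```

Run:
```python
from h import *
save('scene','s4',(135,130,315,270),4.4)
save('side','d4',(230,130,360,250),6)
snap('w38')
go(.45,-.28,.25,6)
```

```text
t65.60 turn units 13.64; then shift units x -0.06 y -6.35 z -2.61 ; before turn axes: y 0.07 z -6.87 F [-0.8 -0.1 -0.7] op 0.724 yaw 74.22 tilt [-1.0e+00  2.5e-03  3.0e-04] q6 -1.72 [ 0.4984 -0.1152  0.2484]
```

View pics/s4.png

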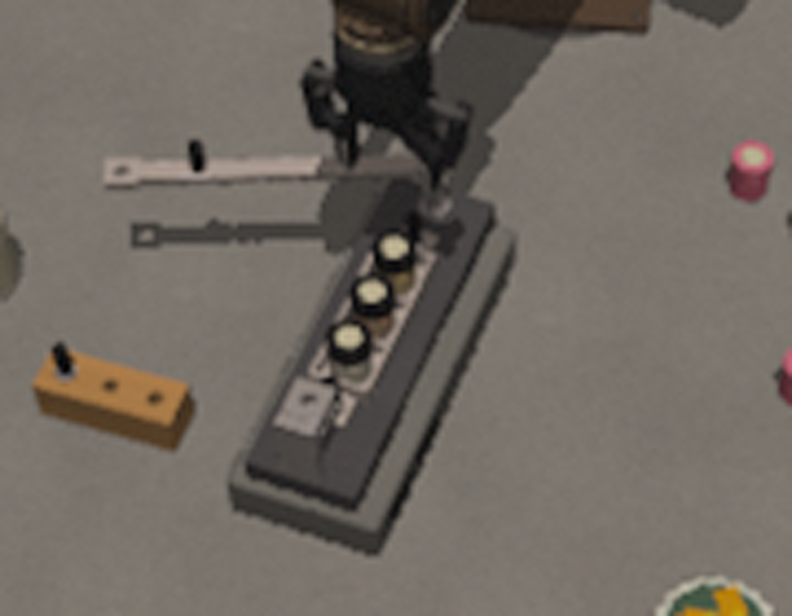

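View pics/d4.png

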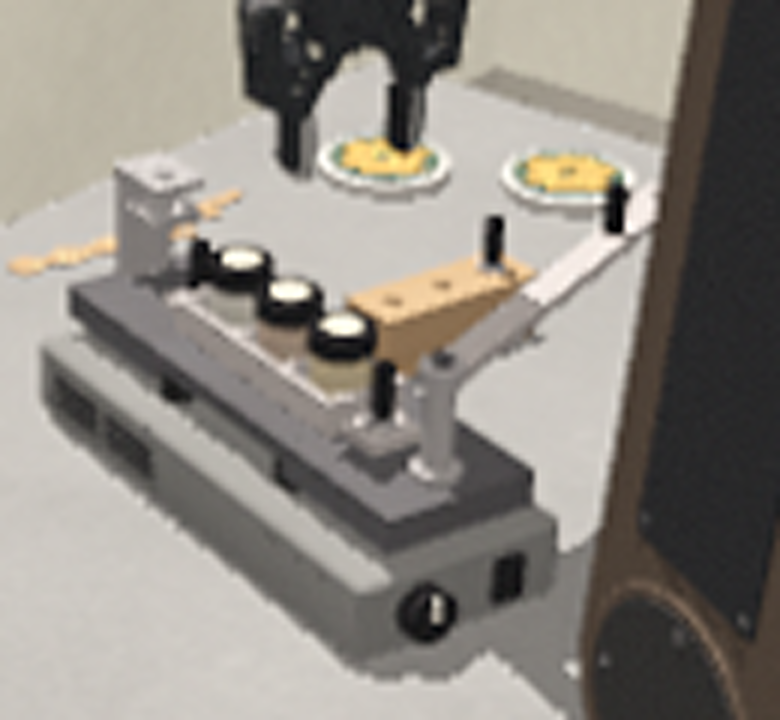

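View pics/w38.png

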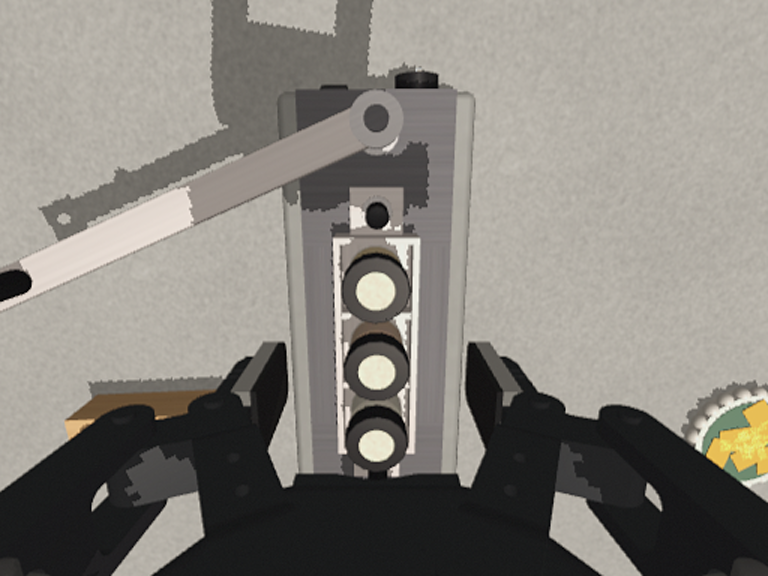

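Three jars stand upright in the pockets, both pins home. Next the bar: measure the knob from close by.

Run:
```python
from h import *
go(.4407,-.3337,.25,6.5)
```

```text
t65.60 turn units 13.54; then shift units x -0.06 y -8.42 z -3.28 ; before turn axes: y -0.16 z -9.04 F [-0.8 -0.1 -0.7] op 0.724 yaw 74.22 tilt [-1.0e+00  2.5e-03  3.0e-04] q6 -1.72 [ 0.4984 -0.1152  0.2484]
```

Call:
move_arm --commands '[0, 0, -0.8, 0, 0, 0, -1, 0, 0, 0, -1, 0, 0, 0, -1, 0, 0, 0, -1, 0, 0, 0, -1, 0, 0, 0, -1, 0, 0, 0, -1, 0, 0, -0.16, -0.84, 0, 0, 0, -0.4, 0]' --jaw 34

```text
time: 66.85
eef_pos: [0.4411, -0.3349, 0.2493]
tcp_rot: [-0.426, 0.564, 0.427, 0.564]
contact_force: [-0.2, 0.0, 0.6]
opening: 0.394
```

Call:
move_arm --commands '[0, 0, 0, 1, 0, 0, 0, 1, 0, 0, 0, 1, 0, 0, 0, 1, 0, 0, 0, 1, 0, 0, 0, 1, 0, 0, 0, 1, 0, 0, 0, 1, 0, 0, 0, 1, 0, 0, 0, 1, 0, 0, 0, 1, 0, 0, 0, 1, 0, 0, 0, 1, 0, 0, 0, 0.54, 0, 0, 0, 0, 0, 0, 0, 0]'

```text
time: 68.85
eef_pos: [0.4414, -0.3338, 0.2497]
tcp_rot: [-0.04, 0.706, 0.041, 0.706]
contact_force: [0.3, -0.5, 0.6]
opening: 0.399
```

Run:
```python
from h import *
go(.4407,-.3337,.25,6.5)
snap('w39')
```

```text
t68.85 turn units 0.02; then shift units x -0.01 y 0.01 z -0.03 ; before turn axes: y 0.01 z -0.03 F [ 0.3 -0.5  0.6] op 0.399 yaw 6.58 tilt [-1.e+00  3.e-04 -1.e-04] q6 -0.95 [ 0.4414 -0.3338  0.2497]
```

View pics/w39.png

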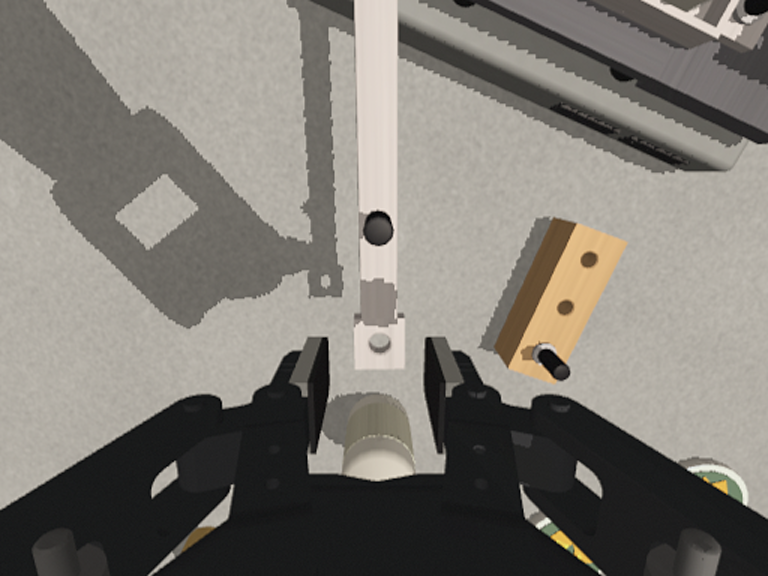

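Run:
```python
from h import *
C,_=load('w39')
k=plane(C,(378/1.5,229/1.5),.188);e=plane(C,(380/1.5,343/1.5),.156);print(k,e)
piv=np.array([.413,-.0903])
for p in(k,e):
    d=p[:2]-piv;print(np.linalg.norm(d),np.degrees(np.arctan2(d[1],d[0])))
d=e-k;print(np.hypot(*d[:2]),np.degrees(np.arctan2(d[1],d[0])))
d=(e[:2]-k[:2]);
go(k[0],k[1],.176,6.5)
```

```text
[ 0.43815976 -0.29383359  0.188     ] [ 0.44716373 -0.36092529  0.156     ]
0.2050827550122847 -82.95314359092387
0.27277317866415873 -82.80504169900568
0.06769318448673044 -82.35634925122872
t68.90 turn units 0.01; then shift units x 2.95 y 1.60 z 0.05 ; before turn axes: y 1.60 z 0.05 F [ 0.2  0.4 -0.1] op 0.399 yaw 6.56 tilt [-1.e+00  2.e-04 -0.e+00] q6 -0.95 [ 0.4414 -0.3338  0.2497]
```

Call:
move_arm --commands '[0, 0.8, 0.02, -0.11, 0, 0.8, 0.02, 0, 0, 0, 0, 0, 1, 0, 0, 0, 1, 0, 0, 0, 0.7, 0, 0, 0, 0.25, 0, 0, 0, 0, 0, 0, 0, 0, 0, 0, 0]'

```text
time: 70.03
eef_pos: [0.4381, -0.2947, 0.1772]
tcp_rot: [-0.044, 0.705, 0.043, 0.706]
contact_force: [0.2, -0.5, 0.1]
opening: 0.401
```

Run:
```python
from h import *
go(.4382,-.2938,.176,7.15)
snap('w40')
```

```text
t70.03 turn units -0.02; then shift units x 0.05 y 0.04 z 0.01 ; before turn axes: y 0.04 z 0.01 F [ 0.2 -0.5  0.1] op 0.401 yaw 7.07 tilt [-1.     -0.0016  0.0012] q6 -0.91 [ 0.4381 -0.2947  0.1772]
```

View pics/w40.png

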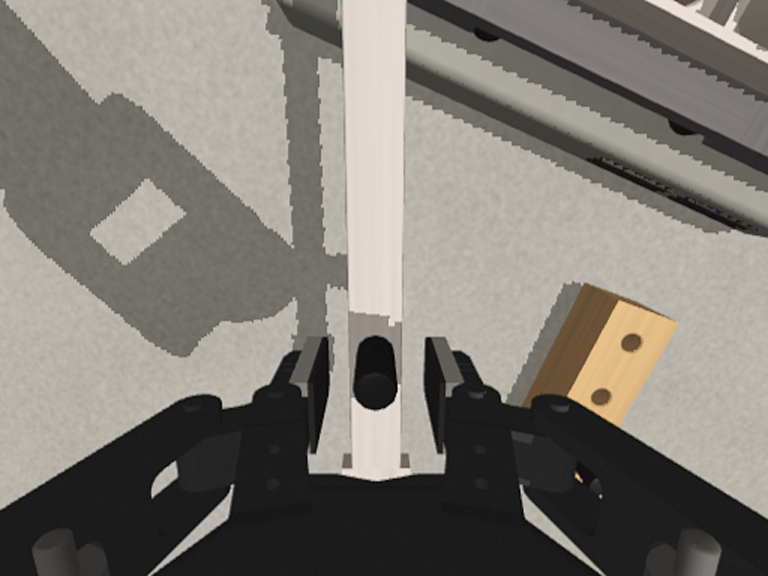

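Call:
move_arm --commands '[0, 0.03, 0, 0, 0, 0, 0, 0, 0, 0, 0.2, -0.28, 0, 0.008, 0.36, -0.5, 0, 0.008, 0.36, -0.5, 0, 0.008, 0.36, -0.5, 0, 0.008, 0.36, -0.5, 0, 0.008, 0.36, -0.5, 0, 0.008, 0.36, -0.5, 0, 0.008, 0.36, -0.5, 0, 0.008, 0.36, -0.5, 0, 0, 0, 0]' --jaw 18 --force 40

```text
time: 71.58
eef_pos: [0.5111, -0.2697, 0.1761]
tcp_rot: [-0.174, 0.685, 0.174, 0.686]
contact_force: [0.8, -0.1, -0.4]
opening: 0.21
```

```bash
cat >> h.py <<'E'
PIV=np.array([.413,-.0903])
def knob(yw=None):
    s=ctrl.get_state();yw=yaw(s) if yw is None else yw
    t=np.radians(yw-90);k=PIV+.205*np.array([np.cos(t),np.sin(t)]);go(k[0],k[1],.176,yw)
E
python3 - <<'E'
from h import *
knob()
snap('w41')
E
```

```text
t71.58 turn units -0.00; then shift units x 0.00 y -0.02 z -0.02 ; before turn axes: y -0.02 z -0.02 F [ 0.8 -0.1 -0.4] op 0.21 yaw 28.54 tilt [-1.e+00 -4.e-04  6.e-04] q6 -1.16 [ 0.5111 -0.2697  0.1761]
```

View pics/w41.png

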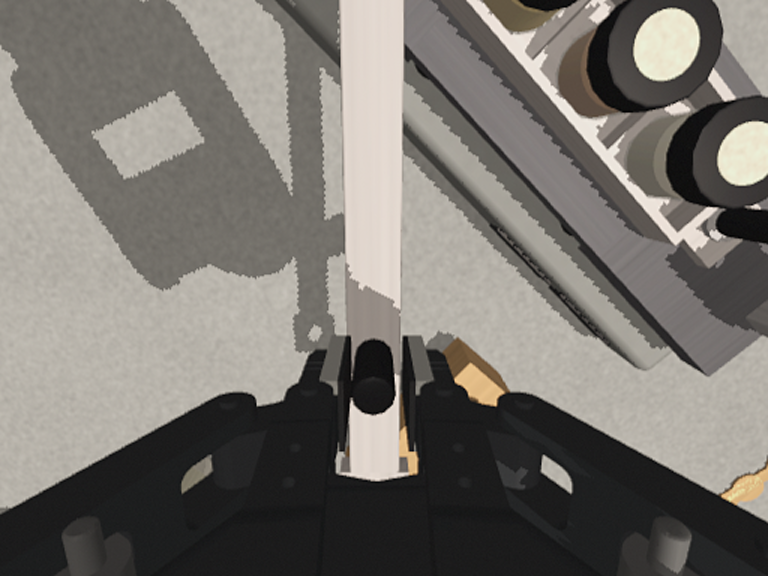

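Call:
move_arm --commands '[0, 0.008, 0.36, -0.5, 0, 0.008, 0.36, -0.5, 0, 0.008, 0.36, -0.5, 0, 0.008, 0.36, -0.5, 0, 0.008, 0.36, -0.5, 0, 0.008, 0.36, -0.5, 0, 0.008, 0.36, -0.5, 0, 0.008, 0.36, -0.5, 0, 0.008, 0.36, -0.5, 0, 0.008, 0.36, -0.5, 0, 0.008, 0.36, -0.5, 0, 0.008, 0.36, -0.5, 0, 0.008, 0.36, -0.5, 0, 0.008, 0.36, -0.5, 0, 0.008, 0.36, -0.5, 0, 0.008, 0.36, -0.5, 0, 0, 0, 0, 0, 0, 0, 0]'

```text
time: 73.88
eef_pos: [0.6042, -0.1643, 0.1762]
tcp_rot: [-0.398, 0.584, 0.398, 0.585]
contact_force: [-0.0, -0.6, 0.2]
opening: 0.212
```

Run:
```python
from h import *
knob();knob(74.2)
snap('w42')
```

```text
t73.88 turn units -0.00; then shift units x 0.01 y -0.00 z -0.05 ; before turn axes: y -0.00 z -0.05 F [-0.  -0.6  0.2] op 0.212 yaw 68.47 tilt [-1.e+00 -6.e-04  1.e-04] q6 -1.62 [ 0.6042 -0.1643  0.1762]
t73.88 turn units -1.15; then shift units x 0.01 y -0.04 z 0.77 ; before turn axes: y 0.04 z 0.77 F [-0.  -0.6  0.2] op 0.212 yaw 68.47 tilt [-1.e+00 -6.e-04  1.e-04] q6 -1.62 [ 0.6042 -0.1643  0.1762]
```

View pics/w42.png

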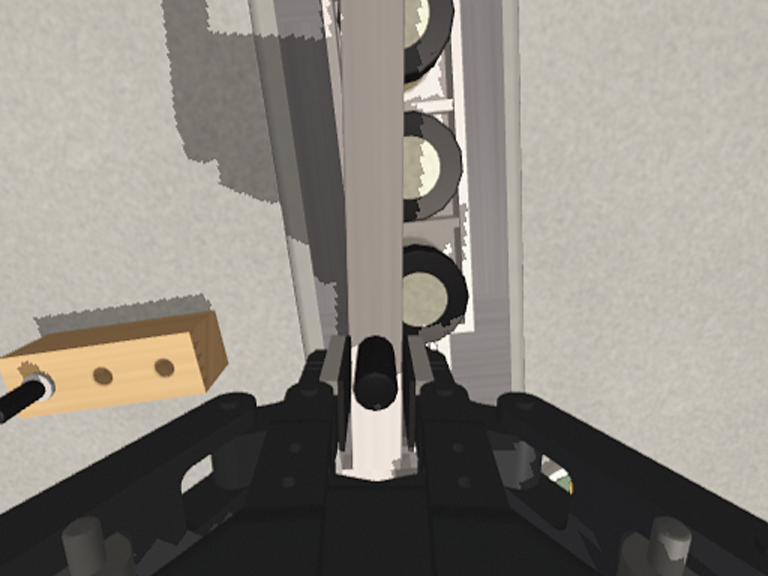

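Call:
move_arm --commands '[0, 0.008, 0.36, -0.5, 0, 0.008, 0.36, -0.5, 0, 0, 0.05, -0.13, 0, 0, 0, 0, 0, 0, 0, 0]'

```text
time: 74.55
eef_pos: [0.6102, -0.1461, 0.176]
tcp_rot: [-0.426, 0.564, 0.426, 0.564]
contact_force: [0.3, -0.5, -0.2]
opening: 0.208
```

Run:
```python
from h import *
knob(74.2)
```

```text
t74.55 turn units -0.02; then shift units x 0.00 y -0.00 z 0.00 ; before turn axes: y -0.00 z 0.00 F [ 0.3 -0.5 -0.2] op 0.208 yaw 74.11 tilt [-1.e+00  0.e+00  2.e-04] q6 -1.69 [ 0.6102 -0.1461  0.176 ]
```

Exactly on target; close on the knob to centre it, then release and look at the clevis.

Call:
move_arm --commands '[0, 0, 0, 0, 0, 0, 0, 0, 0, 0, 0, 0, 0, 0, 0, 0]' --jaw 5

```text
time: 75.05
eef_pos: [0.6101, -0.1462, 0.1761]
tcp_rot: [-0.426, 0.564, 0.426, 0.564]
contact_force: [-0.7, -0.7, 0.7]
opening: 0.148
```

Call:
move_arm --commands '[0, 0, 0, 0, 0, 0, 0, 0, -0.5, 0, 0, 0, -1, 0, 0, 0, -1, 0, 0, 0, -0.7, 0, 0, 0, 0, -0.8, 0, 0, 0, 0, 0, 0, 0, 0, 0, 0]' --jaw 30

```text
time: 76.18
eef_pos: [0.6289, -0.1514, 0.2556]
tcp_rot: [-0.426, 0.565, 0.427, 0.564]
contact_force: [-0.4, 0.4, 0.7]
opening: 0.352
```

Run:
```python
from h import *
go(.675+.05,-.1653-.014,.24)
snap('w43')
```

```text
t76.17 turn units -0.00; then shift units x 0.62 y -4.00 z -0.02 ; before turn axes: y -4.01 z -0.02 F [-0.4  0.4  0.7] op 0.352 yaw 74.12 tilt [-1.0e+00  1.5e-03  2.0e-04] q6 -1.69 [ 0.6289 -0.1514  0.2556]
```

View pics/w43.png

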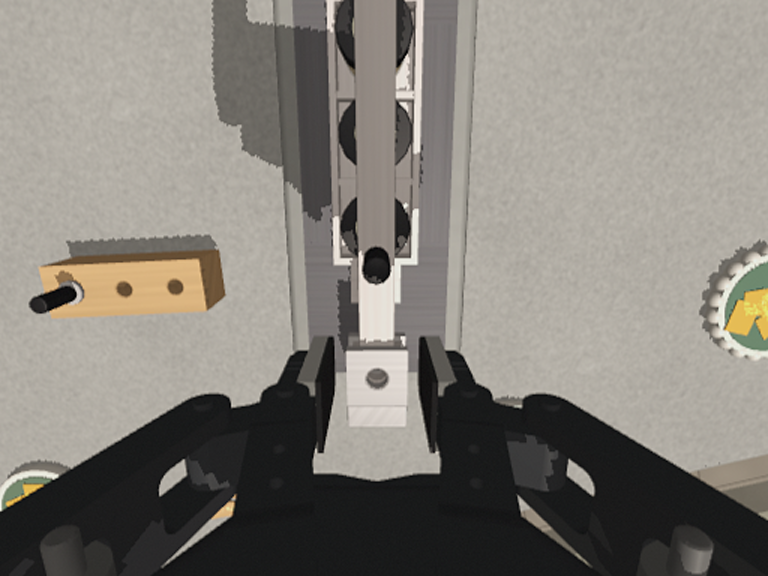

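Call:
move_arm --commands '[0, -0.8, 0, 0, 0, -1, 0, 0, 0.3, -1, 0, 0, 0.3, -0.8, 0, 0, 0, 0, 0, 0, 0, 0, 0, 0, 0, 0, 0, 0]'

```text
time: 77.1
eef_pos: [0.7155, -0.1761, 0.2418]
tcp_rot: [-0.426, 0.564, 0.426, 0.564]
contact_force: [0.1, 0.1, -0.3]
opening: 0.35
```

Run:
```python
from h import *
go(.674,-.165,.228)
C,im=snap('w44')
cv2.imwrite('pics/c44.png',cv2.resize(im[110:220,190:310],None,fx=6,fy=5,interpolation=cv2.INTER_CUBIC)[:,:,::-1])
```

```text
t77.10 turn units -0.00; then shift units x 0.55 y 1.72 z -0.03 ; before turn axes: y 1.72 z -0.03 F [ 0.1  0.1 -0.3] op 0.35 yaw 74.12 tilt [-1.e+00 -5.e-04 -1.e-04] q6 -1.67 [ 0.7155 -0.1761  0.2418]
```

View pics/c44.png

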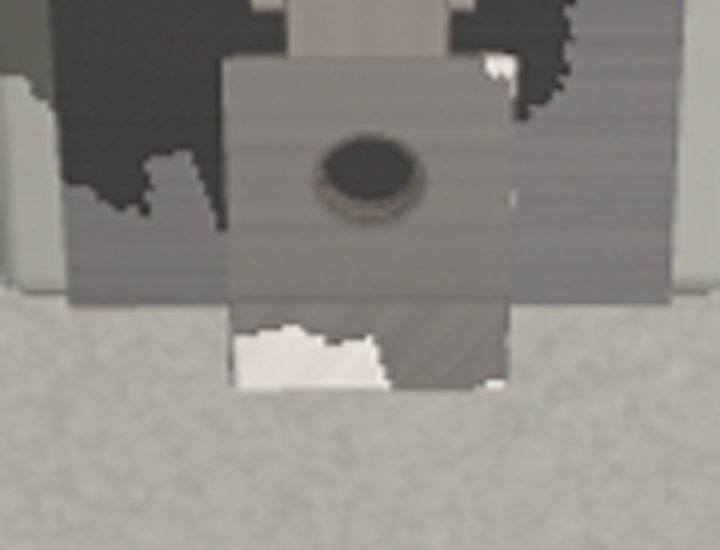

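Run:
```python
from h import *
C,_=load('w44');print(plane(C,(251.5,145.6),.165))
go(.5892,-.398,.20);go(.5892+.0385,-.398-.011,.2)
```

```text
[ 0.67420514 -0.16401628  0.165     ]
t77.15 turn units -0.00; then shift units x 1.68 y 2.43 z -9.92 ; before turn axes: y 2.44 z -9.92 F [0.7 0.1 0.9] op 0.355 yaw 74.12 tilt [-1.e+00 -7.e-04 -1.e-04] q6 -1.67 [ 0.7156 -0.1761  0.2419]
t77.15 turn units -0.00; then shift units x 1.68 y 0.83 z -9.92 ; before turn axes: y 0.83 z -9.92 F [0.7 0.1 0.9] op 0.355 yaw 74.12 tilt [-1.e+00 -7.e-04 -1.e-04] q6 -1.67 [ 0.7156 -0.1761  0.2419]
```

Call:
move_arm --commands '[0, 0.24, -0.92, 0, 0, 0.24, -1, 0, 0, 0.24, -1, 0, 0, 0.24, -1, 0, 0, 0.24, -1, 0, 0, 0.24, -1, 0, 0, 0.24, -1, 0, 0, 0.24, -1, 0, 0.5, 0.24, -1, 0, 0.5, 0.24, -1, 0, 1, 0, 0, 0, 1, 0, 0, 0, 0.8, 0, 0, 0, 0, 0, 0, 0, 0, 0, 0, 0]'

```text
time: 79.03
eef_pos: [0.5908, -0.3988, 0.1469]
tcp_rot: [-0.427, 0.564, 0.426, 0.564]
contact_force: [-0.2, -0.1, -0.3]
opening: 0.352
```

Run:
```python
from h import *
go(.5892,-.398,.068)
snap('w45')
```

```text
t79.03 turn units -0.00; then shift units x 3.15 y 0.07 z 0.01 ; before turn axes: y 0.07 z 0.01 F [-0.2 -0.1 -0.3] op 0.352 yaw 74.13 tilt [-1.0e+00 -1.2e-03 -6.0e-04] q6 -2.03 [ 0.5908 -0.3988  0.1469]
```

View pics/w45.png

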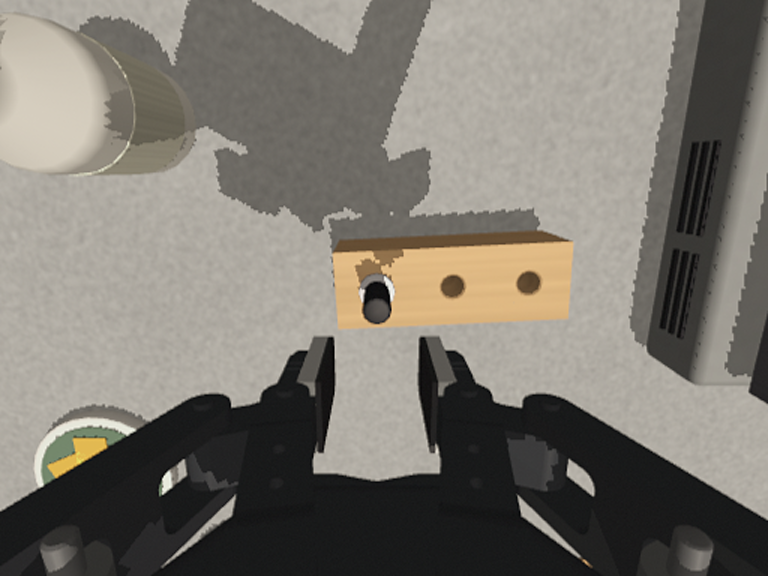

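Call:
move_arm --commands '[0.8, 0.05, 0.01, 0, 1, 0, 0, 0, 0.8, 0, 0, 0, 0.4, 0, 0, 0, 0.15, 0, 0, 0, 0, 0, 0, 0, 0, 0, 0, 0]'

```text
time: 79.95
eef_pos: [0.5898, -0.3983, 0.0685]
tcp_rot: [-0.427, 0.564, 0.425, 0.564]
contact_force: [-0.1, 0.1, 0.8]
opening: 0.35
```

Run:
```python
from h import *
go(.5892,-.398,.068)
snap('w46')
```

```text
t79.95 turn units -0.00; then shift units x 0.02 y 0.03 z 0.00 ; before turn axes: y 0.03 z 0.00 F [-0.1  0.1  0.8] op 0.35 yaw 74.12 tilt [-1.0e+00 -1.8e-03 -9.0e-04] q6 -2.03 [ 0.5898 -0.3983  0.0685]
```

View pics/w46.png

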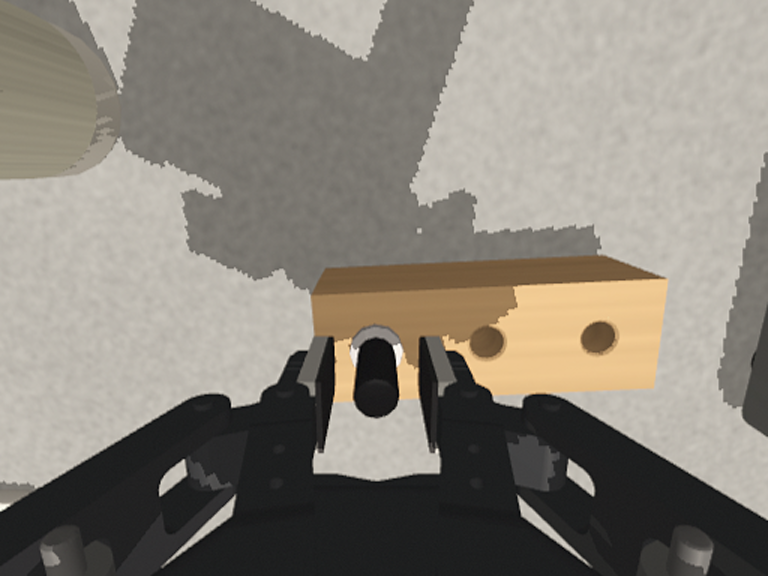

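Call:
move_arm --commands '[0, 0.02, 0, 0, 0, 0, 0, 0, 0, 0, 0, 0, 0, 0, 0, 0]' --jaw 5 --force 40

```text
time: 80.5
eef_pos: [0.5891, -0.398, 0.0682]
tcp_rot: [-0.427, 0.564, 0.426, 0.564]
contact_force: [-0.1, 0.2, 3.9]
opening: 0.149
```

Call:
move_arm --commands '[-0.3, 0, 0, 0, -0.8, 0, 0, 0, -1, 0, 0, 0, -1, 0, 0, 0, -1, 0, 0, 0, -1, 0, 0, 0, -1, 0, 0, 0, -0.7, 0, 0, 0, -0.3, 0, 0, 0, 0, 0, 0, 0]'

```text
time: 81.75
eef_pos: [0.5888, -0.3976, 0.2451]
tcp_rot: [-0.426, 0.564, 0.426, 0.564]
contact_force: [0.0, 0.5, -1.3]
opening: 0.147
```

Run:
```python
from h import *
go(.6745,-.1642,.245)
snap('w47',6,(200,170,310,270))
```

```text
t81.75 turn units -0.00; then shift units x 0.00 y -0.74 z 9.92 ; before turn axes: y -0.74 z 9.92 F [ 0.   0.5 -1.3] op 0.147 yaw 74.12 tilt [-1.e+00 -1.e-04 -1.e-04] q6 -2.03 [ 0.5888 -0.3976  0.2451]
```

View pics/w47.png

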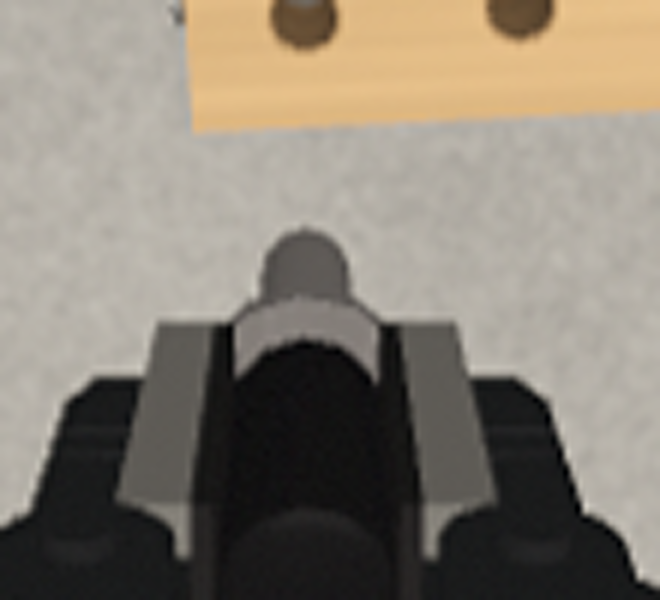

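Call:
move_arm --commands '[0, -0.07, 0.92, 0, 0, -0.07, 1, 0, 0, -0.07, 1, 0, 0, -0.07, 1, 0, 0, -0.07, 1, 0, 0, -0.07, 1, 0, 0, -0.07, 1, 0, 0, -0.07, 1, 0, 0, -0.07, 1, 0, 0, -0.07, 0.7, 0, 0, -0.04, 0.3, 0, 0, 0, 0, 0, 0, 0, 0, 0, 0, 0, 0, 0]'

```text
time: 83.55
eef_pos: [0.6742, -0.165, 0.2448]
tcp_rot: [-0.426, 0.565, 0.426, 0.564]
contact_force: [-0.6, 0.1, -0.1]
opening: 0.146
```

Run:
```python
from h import *
go(.6745,-.1642,.245)
C,im=snap('w48')
cv2.imwrite('pics/c48.png',cv2.resize(im[170:250,200:310],None,fx=6,fy=6,interpolation=cv2.INTER_CUBIC)[:,:,::-1])
```

```text
t83.55 turn units -0.00; then shift units x -0.01 y -0.00 z 0.03 ; before turn axes: y -0.00 z 0.03 F [-0.6  0.1 -0.1] op 0.146 yaw 74.05 tilt [-1.e+00 -0.e+00 -2.e-04] q6 -1.68 [ 0.6742 -0.165   0.2448]
```

View pics/c48.png

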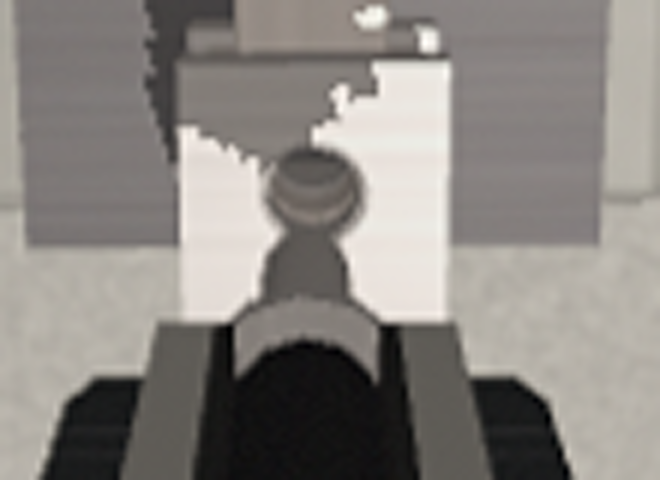

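Run:
```python
from h import *
C,im=load('w48')
h=plane(C,(252.5,202),.165);s=ctrl.get_state()
M=R.from_quat(s['tcp_rot']).as_matrix();t=M.T@(h-s['eef_pos']);print(h,'in tool mm',t*1e3,'units',t/.025)
```

```text
[ 0.67461641 -0.16402181  0.165     ] in tool mm [79.82014835 -0.13408788  0.97255251] units [ 3.19280593 -0.00536352  0.0389021 ]
```

Call:
move_arm --commands '[0, 0, 0.04, 0, 0.4, 0, 0, 0, 0.3, 0, 0, 0, 0.2, 0, 0, 0, 0.1, 0, 0, 0, 0, 0, 0, 0]'

```text
time: 84.35
eef_pos: [0.6747, -0.1632, 0.2196]
tcp_rot: [-0.426, 0.564, 0.426, 0.564]
contact_force: [-0.5, -0.1, -1.0]
opening: 0.149
```

Run:
```python
from h import *
go(.6745,-.1642,.187)
snap('w49',6,(200,170,310,250))
```

```text
t84.35 turn units -0.00; then shift units x 1.30 y -0.01 z -0.04 ; before turn axes: y -0.01 z -0.04 F [-0.5 -0.1 -1. ] op 0.149 yaw 74.12 tilt [-1.e+00  4.e-04  0.e+00] q6 -1.68 [ 0.6747 -0.1632  0.2196]
```

View pics/w49.png

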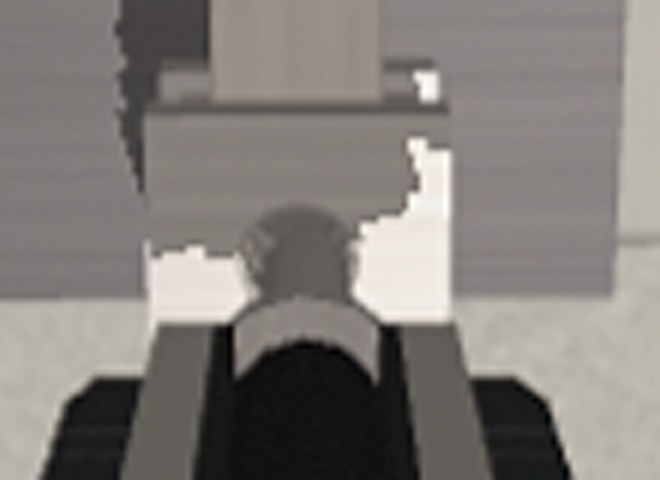

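Call:
move_arm --commands '[0, 0, -0.02, 0, 0.25, 0, 0, 0, 0.2, 0, 0, 0, 0.1, 0, 0, 0, 0, 0, 0, 0]'

```text
time: 85.02
eef_pos: [0.6744, -0.1636, 0.2055]
tcp_rot: [-0.426, 0.564, 0.426, 0.564]
contact_force: [-0.3, -0.2, -0.6]
opening: 0.145
```

Call:
move_arm --commands '[0.25, 0, 0, 0, 0.2, 0, 0, 0, 0.1, 0, 0, 0, 0, 0, 0, 0]'

```text
time: 85.52
eef_pos: [0.6744, -0.1636, 0.1918]
tcp_rot: [-0.426, 0.564, 0.426, 0.564]
contact_force: [-0.1, 0.0, -0.6]
opening: 0.146
```

Run:
```python
from h import *
go(.6745,-.1642,.187)
snap('w50',6,(200,170,310,250))
```

```text
t85.53 turn units -0.00; then shift units x 0.19 y -0.01 z -0.02 ; before turn axes: y -0.01 z -0.02 F [-0.1  0.  -0.6] op 0.146 yaw 74.12 tilt [-1.e+00  7.e-04  1.e-04] q6 -1.68 [ 0.6744 -0.1636  0.1918]
```

View pics/w50.png

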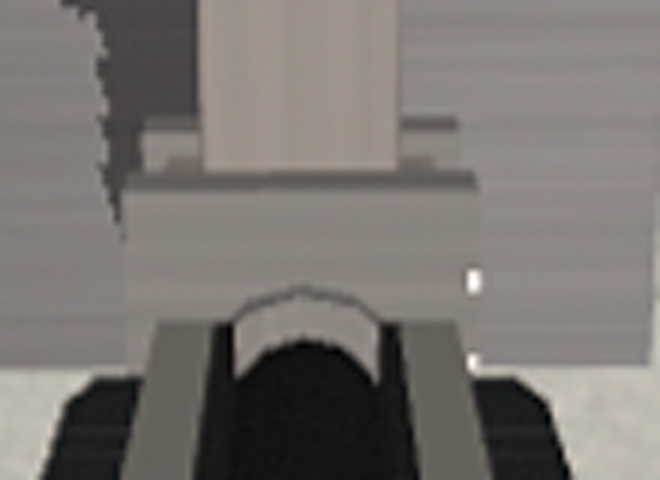

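Nose is at 0.130, through both ears and the eye without resistance. Last 5 mm until the collar seats.

Call:
move_arm --commands '[0.12, 0, 0, 0, 0.1, 0, 0, 0, 0.06, 0, 0, 0, 0, 0, 0, 0]'

```text
time: 86.08
eef_pos: [0.6747, -0.1638, 0.1872]
tcp_rot: [-0.426, 0.564, 0.426, 0.564]
contact_force: [-2.3, 1.2, 4.9]
opening: 0.15
```

Run:
```python
from h import *
go(.6745,-.1642,.187)
```

```text
t86.08 turn units -0.00; then shift units x 0.01 y 0.00 z -0.02 ; before turn axes: y 0.00 z -0.02 F [-2.3  1.2  4.9] op 0.15 yaw 74.12 tilt [-1.e+00 -6.e-04 -2.e-04] q6 -1.68 [ 0.6747 -0.1638  0.1872]
```

Call:
move_arm --commands '[0.05, 0, 0, 0, 0, 0, 0, 0]'

```text
time: 86.32
eef_pos: [0.6748, -0.1638, 0.1872]
tcp_rot: [-0.426, 0.564, 0.426, 0.564]
contact_force: [-4.7, 0.3, 7.6]
opening: 0.145
```

Call:
move_arm --commands '[0, 0, 0, 0, 0, 0, 0, 0, -0.3, 0, 0, 0, -0.8, 0, 0, 0, -1, 0, 0, 0, -1, 0, 0, 0, -1, 0, 0, 0, -0.5, 0, 0, 0, 0, -0.9, 0, 0, 0, -0.9, 0, 0, 0, 0, 0, 0, 0, 0, 0, 0]' --jaw 30

```text
time: 87.82
eef_pos: [0.7174, -0.1758, 0.2988]
tcp_rot: [-0.426, 0.564, 0.426, 0.564]
contact_force: [0.2, -0.9, 0.4]
opening: 0.352
```

Run:
```python
from h import *
go(.6745,-.1642,.187)
snap('w51')
save('scene','s5',(135,130,335,280),3.9)
save('side','d5',(150,120,350,290),3.5)
```

```text
t87.83 turn units -0.00; then shift units x 4.47 y 1.78 z -0.02 ; before turn axes: y 1.77 z -0.02 F [ 0.2 -0.9  0.4] op 0.352 yaw 74.12 tilt [-1.e+00  1.e-03  1.e-04] q6 -1.67 [ 0.7174 -0.1758  0.2988]
```

View pics/w51.png

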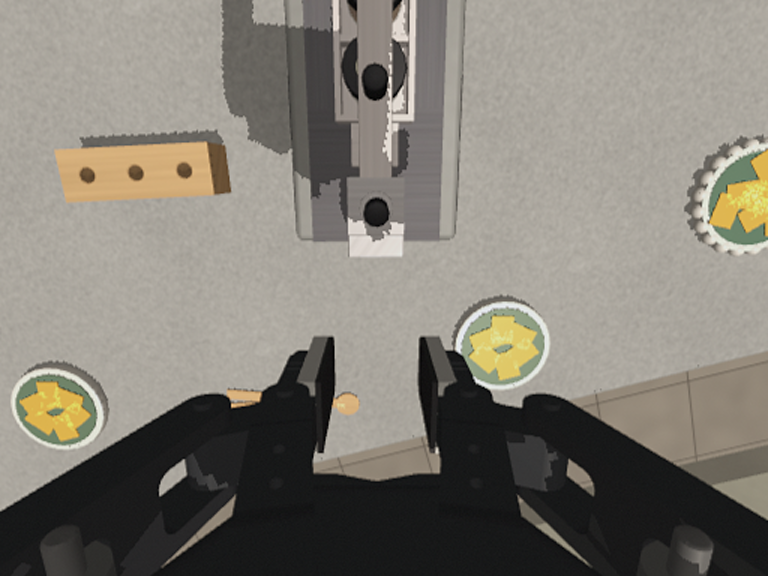

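View pics/s5.png

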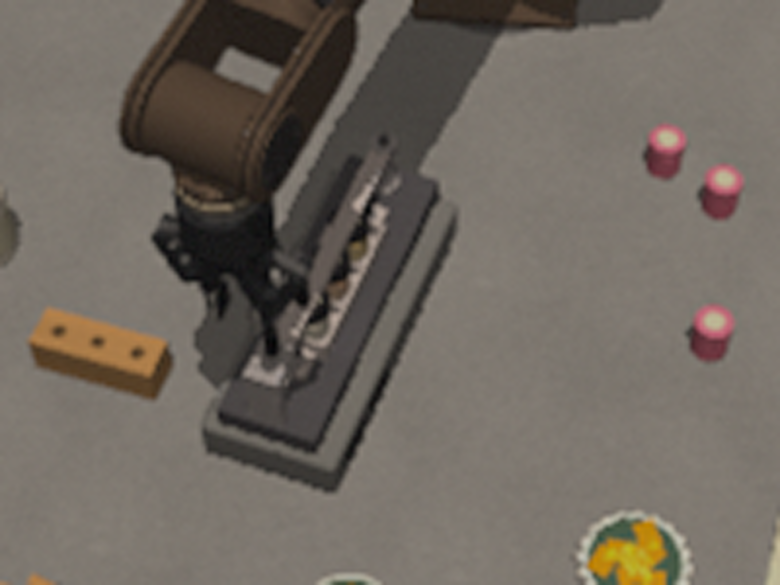

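View pics/d5.png

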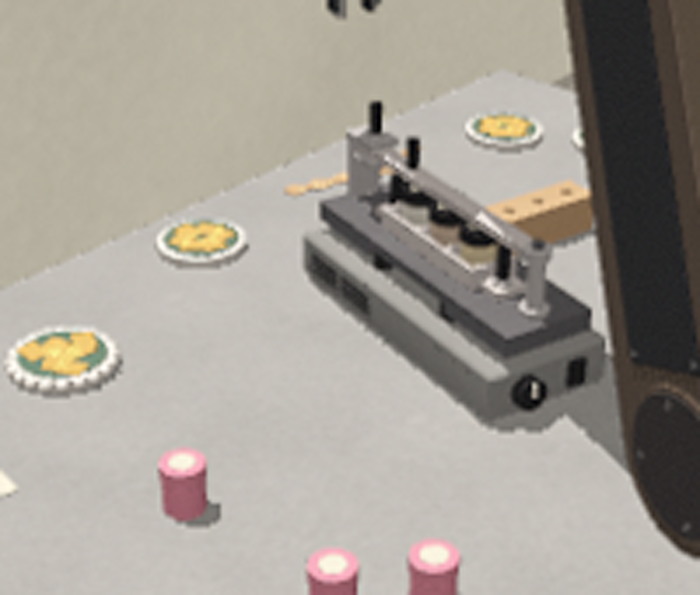

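```bash
python3 -c "
from h import *
print(ctrl.get_state()['time']);print(ctrl.sign_off())"
```

```text
87.975
the job is handed in; nothing more can be done
None
```

The shaker is set up and the job was handed in at about 88 s of the 208 s allowed; the hand-in gave no verdict.

- **Tray and end pins:** The tray lies on the deck with its lug holes over the deck holes. A pin is pushed home through each end, and each pin seated at the expected height with a clear upward force on the last push.
- **Jars:** All three black-lidded jars stand upright in the tray pockets. One had been knocked about 4 cm aside before I reached it, so I measured its position again first. The pink look-alikes were left alone.
- **Keeper bar:** I swung the bar by its knob until the eye sat inside the clevis. The third pin went through both ears and the eye without resistance, and its collar seated.

The last pictures (wrist, scene and side) show:
- all three pins in place with the pin block empty
- the bar over the jars
- the gripper clear of everything

The bottle, hot-air gun and coaster mould were not touched, though only the mould shows clearly in those last pictures.

Nothing failed. The small disagreements were camera position estimates differing by 2 to 4 mm, which close views settled. I could not read the tray switch directly; that it is pressed follows from the tray lying flat and pinned.

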